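# Find the free plug by feel and drive it out of an angled block

### The arm

A 6-joint arm with a two-finger parallel gripper is mounted at the origin on a cart in front of the work surface, level with it; the furniture and walls round the work are solid. World frame = base frame: x ahead of the robot, y to its left, z up, the work surface at z = 0. Lengths are in mm, angles in rad, forces in N, time in s.
With the tool pointing down it reaches from about 250 to 850 mm from the base axis. Payload 12.5 kg.
Tool frame: the origin (TCP) lies midway between the tips of the shut fingers; the grasp point (between the pads) lies 19 mm behind it; z points along the fingers, x is the direction in which the jaws open and shut, and the axes are right-handed (so a half turn about z gives the same grasp; the last joint's range is limited). The gripper opens to 93 mm and grips with 3 to 60 N. Pads are 15 mm wide; open, the fingers measure 128 mm over their backs; the gripper's body (75 mm by 188 mm) begins 65 mm behind the grasp point.
Start: joints at [1.194, 0.351, 1.652, -0, 1.139, -0.085], TCP at [158.19, 526.745, 185.533] pointing down, gripper open.
Joint ranges: [-2.75, 2.75], [-0.79, 2.1], [0.01, 2.65], [-1.57, 4.71], [0.07, 3.14], [-2.87, 2.87]. Speed limits (rad/s): [2.22, 2.22, 2.79, 3.14, 3.14, 3.14].

### API

Orientations are given as a unit quaternion [x, y, z, w].
In Python, from bench import env gives the robot as it stands.
- The arm moves only by the tool play_rows, never from a script. Its argument "commands" is a list of rows, each a list of 7 numbers: the shift along the world's x, y, z in cm, then the turn, a rotation vector about the world's x, y, z in rad, then the closure, from 0 (fully open) to 1 (shut). A call has 1 to 12 rows; each row shifts and turns the commanded pose from where the row before left it; what a row does not reach is not made up. A row lasts 1/12 s, in which the tool goes at most 41.7 mm and 7.16 degrees, less where a joint would pass 70% of its speed; a pose out of reach is approached as far as the arm can. A call with a gripper value outside its range is refused whole. The fingers move at their own pace and stop on an object; the grip force is fixed at half the most. Time passes only in rows, so rows that do not move let the fingers close. It gives the time, the measured TCP pose, the force and the opening at its end, in the units of the state.
- env.get_state(): the state, without advancing time (a new reading comes with each control period).
- env.read_camera(name): name is "side" or "top"; returns (picture, depth): 384x512x3 uint8, red, green, blue; 384x512 float32, mm along the optical axis (not along the pixel's ray), 0 where there is no reading.
- env.camera_info(name): a dict with "fx", "fy", "cx", "cy" (pixels), "eye" and "attitude" of the camera in the world. Camera axes: x right, y down, z forward; pixel columns grow to the right and rows downward; lengths in mm; the calibration is good to about 2 mm. A picture is of the moment at which its call begins. camera_info takes no time and is no camera call.
- env.close_job(): hands the job in, once; it reports no verdict.
The state is a dict: "time": time; "joint_positions": joint angles; "joint_vel": joint speeds; "joint_torque": joint torques, N m; "eef_pos": TCP position; "ee_rot": TCP orientation; "ft_force": force on the tool from outside, world axes, zero at the start; "wrist_torque": the same for the moment, N m; "gripper_width": finger opening in mm.
Only numpy, scipy, OpenCV 4.12 (cv2) and the standard library are available. Lean on these libraries where they do the work, as an engineer would, in place of code of your own. Each camera call takes 0.05 s, during which the arm holds its last target.

### The job

The angled aluminium block holds two plugs that have lost their heads and look alike: one is locked by a hidden cross pin and must stay, the other is only tight. Take the steel drift from its rest, find by gentle pushing from the upper side, never with more than 40 N, which plug gives way, and drive that one out of the lower end of its bore so that it ends in the tray beneath. Then lay the drift back in both vees of its rest, and do not disturb the beaker, vial and stopper.

Things in the scene. Friction and masses are not known exactly. Their poses are not given: they have to be found in the camera images.
- holder: Fixed grey holder with an angled aluminium block between two cheeks (outer faces 140 mm apart, tops 124 mm up) and an open steel tray below and in front of it. Origin on the worktop below the block's middle; x to the back (away from the robot), y to its left, z up. Bores at y = +26 and -26 mm. Tray: inside x -121 to -5, y -54 to +54 mm, floor 12 mm, rim 40 mm above the worktop.
- block_middle (a point): Middle of the block, 98 mm above the holder's origin; axes as the holder. Block 120 mm wide, 50 mm along the bores, 46 mm square to them. Bores 14 mm wide, rising to the back at 30 degrees above the level: direction out of the upper mouths (0.866, 0, 0.5). A hidden spring in each bore grips its plug. With its front collar on the block the drift's tip stands 10 mm out of the lower mouth.
- mouth_left (a point): Centre of the upper (back) mouth of the bore at y = +26 mm, in the block's upper face; axes as the holder.
- mouth_right (a point): Centre of the upper (back) mouth of the bore at y = -26 mm; axes as the holder.
- exit_left (a point): Centre of the lower (front) mouth of the bore at y = +26 mm, 50 mm down the bore from its upper mouth, 85 mm above the worktop; axes as the holder.
- exit_right (a point): Centre of the lower (front) mouth of the bore at y = -26 mm; axes as the holder.
- drift: Steel drift rod lying level in the rest, 150 mm long, about 0.12 kg. Origin on its axis at the middle of the grip; x along it, tip on the -x side, 88 mm from the origin. Shank 9 mm thick; grip 14 mm thick, 44 mm long, between two collars 19 mm wide, 6 mm thick (outer faces at 28 mm); tail to +62 mm. It may slip in the fingers if these grip lightly, until the front collar bears on them.
- rest: Fixed black rest for the drift: base 140 x 60 x 8 mm, with two posts 94 mm apart (at x = +-47 mm, each 10 mm thick) that end in 90 degree vees, open upward, 30 mm wide at the top, arm tips 59 mm above the worktop. Origin on the worktop below its middle; x along the rod.
- rest_line (a point): Where the middle of the drift's axis lies when it rests in both vees: 50 mm above the worktop, over the rest's origin; axes as the rest.
- beaker: Bystander: glass beaker, 53 mm diameter, 68 mm high, origin under its middle.
- vial: Bystander: capped vial, 38 mm diameter, 66 mm high, origin under its middle.
- stopper: Bystander: rubber stopper, 30 mm diameter, 26 mm high, origin under its middle.
- plug_left: The plug in the left bore (y = +26 mm): plain grey plastic cylinder, 13 mm wide, 26 mm long, origin at its middle, z along its axis, both ends 12 mm inside the mouths. Either this or the other plug is locked and gives at most 3 mm; the free one moves stiffly (10 to 20 N) for 20 to 25 mm, then easily, and falls into the tray when its upper end nears the lower mouth (33 to 38 mm of travel).
- plug_right: The plug in the right bore (y = -26 mm): plain grey plastic cylinder, 13 mm wide, 26 mm long, origin at its middle, z along its axis, both ends 12 mm inside the mouths. Either this or the other plug is locked and gives at most 3 mm; the free one moves stiffly (10 to 20 N) for 20 to 25 mm, then easily, and falls into the tray when its upper end nears the lower mouth (33 to 38 mm of travel).

How it is judged:
By the outcome, as a careful person would: the job done as asked, in the order asked, and still so for the second after the job is handed in, with the robot touching nothing.
It also fails if it takes over 64 s, if anything falls off the work surface, if the arm or the gripper's body presses on something with over 40 N, if the wrist force passes 120 N, or if a joint passes its speed limit or range.

## Working session

There is one attempt and no reset: what is moved stays moved. The work goes in short steps, Python scripts to look and compute and a tool call to move; the robot and the scene stay as the last step left them, time stands still between calls to the robot, and variables do not carry over. Pictures are saved under pics/ and viewed, and the job is handed in when it is done.

Besides the shell and the picture viewer there is one more tool, called after "Call:" by a JSON object that holds its "fn" and its "kwargs". play_rows: Moves the arm, as the interface text tells. Its arguments: {"type":"object","properties":{"commands":{"type":"array","items":{"type":"array","items":{"type":"number"}}}},"required":["commands"]}

```bash
ls; mkdir -p pics; cat > h.py <<'E'
from bench import env
import numpy as np, cv2
from scipy.spatial.transform import Rotation as R
def att(i):
    a=np.array(i["attitude"],float)
    return R.from_quat(a).as_matrix() if a.size==4 else a.reshape(3,3)
def world(name,u,v,d):
    i=env.camera_info(name); p=np.array([(u-i["cx"])/i["fx"]*d,(v-i["cy"])/i["fy"]*d,d])
    return att(i)@p+np.array(i["eye"])
def proj(name,P):
    i=env.camera_info(name); p=att(i).T@(np.array(P,float)-np.array(i["eye"]))
    return i["fx"]*p[0]/p[2]+i["cx"], i["fy"]*p[1]/p[2]+i["cy"]
def cloud(name,d):
    i=env.camera_info(name); v,u=np.mgrid[:384,:512]
    p=np.stack([(u-i["cx"])/i["fx"]*d,(v-i["cy"])/i["fy"]*d,d],-1)
    return p@att(i).T+np.array(i["eye"])
def snap(name,fn):
    a,d=env.read_camera(name); np.savez('pics/'+fn+'.npz',a=a,d=d)
    cv2.imwrite('pics/'+fn+'.png',cv2.cvtColor(a,cv2.COLOR_RGB2BGR)); return a,d
def crop(a,fn,u0,v0,u1,v1,s):
    c=cv2.resize(a[v0:v1,u0:u1],None,fx=s,fy=s,interpolation=cv2.INTER_CUBIC)
    cv2.imwrite('pics/'+fn+'.png',cv2.cvtColor(c,cv2.COLOR_RGB2BGR))
E
python3 - <<'E'
from h import *
for n in("side","top"):
    print(env.camera_info(n)); snap(n,n+"0")
s=env.get_state();print(s)
E
```

```text
pics
{'fx': 431.20902054658285, 'fy': 431.20902054658285, 'cx': 260.0497220464338, 'cy': 186.7535244155661, 'eye': array([464.18471591, 760.43397777, 714.33769329]), 'attitude': array([-0.07897963,  0.90517119, -0.41530863,  0.04411443])}
{'fx': 391.60154186389, 'fy': 391.60154186389, 'cx': 254.95691508529794, 'cy': 193.0383888455013, 'eye': array([ 444.92269012,   16.75415147, 1190.80390682]), 'attitude': array([ 0.70979919, -0.70050479,  0.04754353, -0.05672536])}
{'time': 0.1, 'joint_positions': array([ 1.19441037e+00,  3.51156792e-01,  1.65235185e+00, -3.90552734e-06,
        1.13911846e+00, -8.45864210e-02]), 'joint_vel': array([-0.0010831 , -0.00120447, -0.00344411, -0.0014813 , -0.00087256,
       -0.00050644]), 'joint_torque': array([-8.99260012e-04, -4.98029387e+01, -2.85701877e+01,  6.99915807e-02,
        2.39367946e-02, -3.58370016e-05]), 'eef_pos': array([158.06378237, 526.43681142, 185.07242232]), 'ee_rot': array([ 8.02394617e-01,  5.96793608e-01, -4.38678864e-04,  2.74016288e-04]), 'ft_force': array([ 0.28904611, -0.10153907, -0.44215853]), 'wrist_torque': array([-0.02197566, -0.03755521, -0.0515392 ]), 'gripper_width': 93.03661814343467}
```

View pics/side0.png

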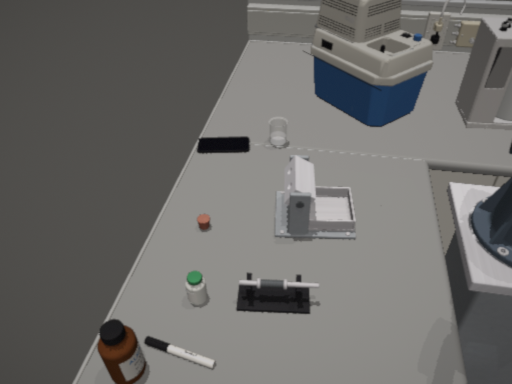

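View pics/top0.png

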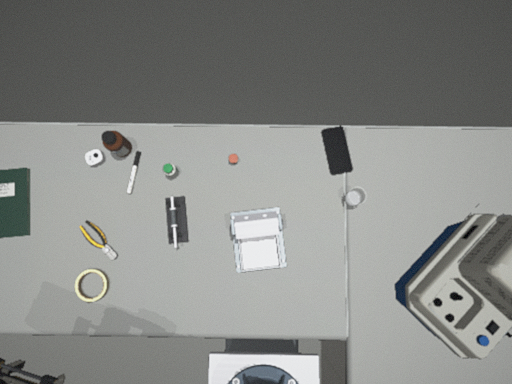

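```bash
python3 - <<'E'
from h import *
a=np.load('pics/side0.npz')['a'];t=np.load('pics/top0.npz')['a']
crop(a,'sc1',225,140,375,320,4) if 0 else crop(a,'sc1',260,145,370,245,7)
crop(a,'sc2',175,205,335,320,5)
crop(t,'tc1',155,150,300,280,5)
E
```

```text
(no output)
```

View pics/sc1.png

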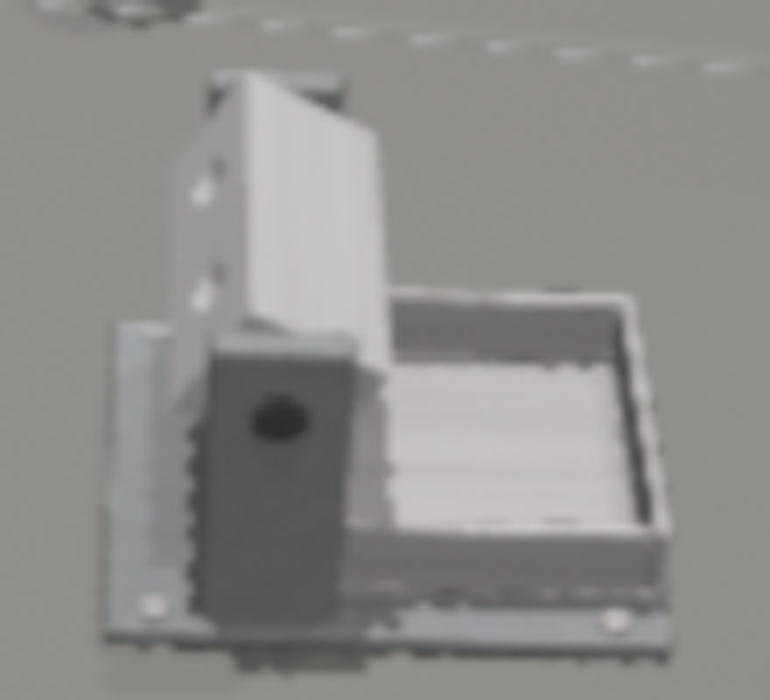

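View pics/sc2.png

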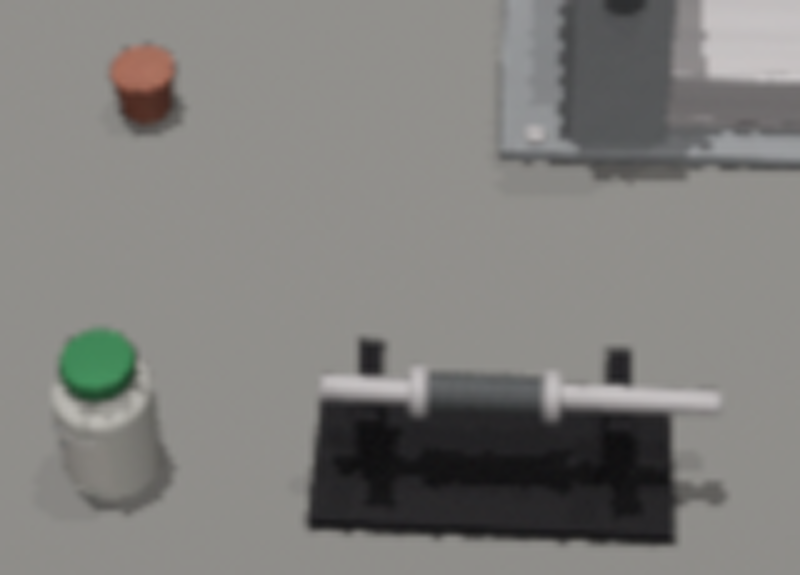

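View pics/tc1.png

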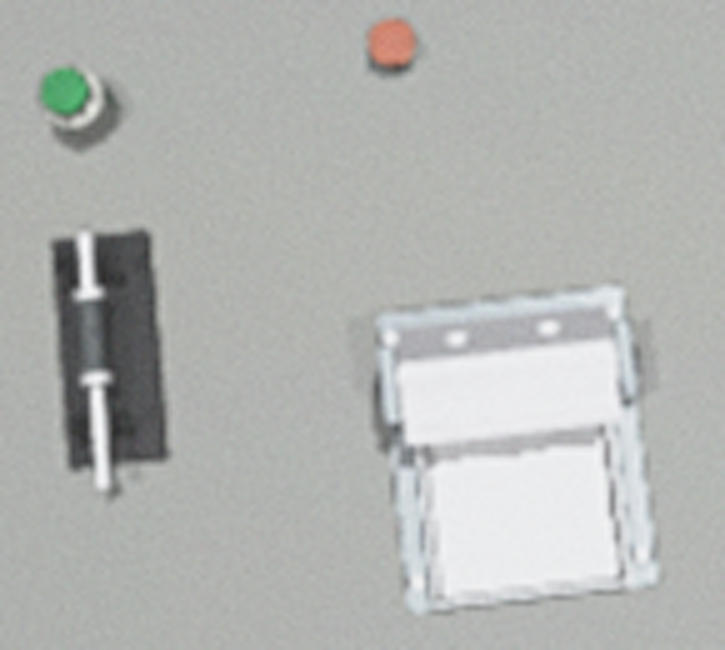

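```bash
cat > fit.py <<'E'
from h import *
from scipy.optimize import least_squares
def box(p,c,h):
    q=np.abs(p-c)-h
    return np.linalg.norm(np.maximum(q,0),axis=1)+np.minimum(q.max(1),0)
C,S=np.cos(np.pi/6),np.sin(np.pi/6)
Rb=np.array([[C,0,S],[0,1,0],[-S,0,C]]) # rows: u,y,v
def sdf(th,p):
    x,y,yaw,z,cx0,cx1=th
    c,s=np.cos(yaw),np.sin(yaw)
    q=(p-[x,y,z])@np.array([[c,-s,0],[s,c,0],[0,0,1]])
    b=(q-[0,0,98])@np.array([[C,0,S],[0,1,0],[S,0,-C]]).T*0
    r=q-[0,0,98]; b=np.stack([r[:,0]*C+r[:,2]*S,r[:,1],-r[:,0]*S+r[:,2]*C],1)
    d=box(b,[0,0,0],[25,60,23])
    for sg in(1,-1):
        d=np.minimum(d,box(q,[(cx0+cx1)/2,65*sg,62],[abs(cx1-cx0)/2,5,62]))
    return d
res={}
cl={}
for n in("side","top"):
    f=np.load(f'pics/{n}0.npz'); P=cloud(n,f['d']); cl[n]=P
    ok=(f['d']>0)
    k=ok&(P[...,2]>66)&(P[...,2]<140)&(P[...,0]>250)&(P[...,0]<500)&(np.abs(P[...,1]-0)<110)
    p=P[k]; print(n,k.sum(),p.mean(0),p.min(0),p.max(0))
    best=least_squares(lambda th:sdf(th,p),[*p.mean(0)[:2],0.05,0,-20,20],loss='soft_l1',f_scale=2)
    print(best.x.round(3),np.abs(best.fun).mean(),np.median(np.abs(best.fun)))
    # table
    k=ok&(P[...,0]>250)&(P[...,0]<600)&(np.abs(P[...,1])<250)&(np.abs(P[...,2])<6); print('table z',np.median(P[k][:,2]),P[k][:,2].std())
E
python3 fit.py
```

```text
side 352 [492.24672114  57.33553891 105.03492593] [479.65337311 -35.49389132  67.90426103] [499.94653978  95.9684177  125.88726676]
[ 5.18481e+02  3.53110e+01  1.18000e-01  3.88000e-01 -2.98270e+01
  5.72400e+01] 0.8890046406659168 0.6466569733294818
table z -0.41113997086324616 1.3964627319977463
top 268 [491.82276379  41.05344016 110.68431849] [477.46667307 -33.14633049 100.901473  ] [499.94824318  95.5431617  127.64467538]
[ 5.17837e+02  3.03520e+01  1.45000e-01 -2.40000e-01 -3.25020e+01
  2.00000e+01] 1.2585785827763156 1.0231043838321288
table z -0.6274357844517908 2.241787279462975
```

```bash
sed -i 's/P\[...,0\]<500/P[...,0]<600/; s/0\]>250)&(P/0]>350)\&(P/' fit.py
cat >> fit.py <<'E'
E
python3 fit.py; python3 - <<'E'
from h import *
from fit import cl
for n in("side","top"):
    P=cl[n]; k=(P[...,2]>40)&(P[...,2]<75)&(P[...,0]>380)&(P[...,0]<650)&(P[...,1]>190)&(P[...,1]<330)
    print(n,k.sum(),P[k].min(0),P[k].max(0))
    a=np.load(f'pics/{n}0.npz')['a'].astype(int)
    for (x0,x1) in [(0,1)]:
        p=P[k];g=a[k].mean(1)
        b=p[g>140]; print('bright',len(b),b[np.argsort(b[:,0])][::3].round(0).tolist())
E
```

```text
side 1593 [516.40953297  46.73322394 110.1043122 ] [479.65337311 -44.9393225   66.06393022] [558.04731277 100.4079818  131.79852759]
[ 5.18432e+02  2.57780e+01  1.30000e-01 -4.48000e-01 -2.05690e+01
  2.93170e+01] 0.808267598466024 0.6335659400557532
table z -0.3676248171540806 1.4603546065210462
top 1140 [516.13093866  28.849873   115.78867829] [477.46667307 -41.35192582  89.29332624] [557.66662004  99.88921674 134.15789944]
[ 5.17281e+02  2.94510e+01  1.33000e-01 -6.26000e-01 -2.12320e+01
  2.03760e+01] 1.1844259423988828 0.906200216882052
table z -0.6426906640647303 2.2881812288942336
side 1593 [516.40953297  46.73322394 110.1043122 ] [479.65337311 -44.9393225   66.06393022] [558.04731277 100.4079818  131.79852759]
[ 5.18432e+02  2.57780e+01  1.30000e-01 -4.48000e-01 -2.05690e+01
  2.93170e+01] 0.808267598466024 0.6335659400557532
table z -0.3676248171540806 1.4603546065210462
top 1140 [516.13093866  28.849873   115.78867829] [477.46667307 -41.35192582  89.29332624] [557.66662004  99.88921674 134.15789944]
[ 5.17281e+02  2.94510e+01  1.33000e-01 -6.26000e-01 -2.12320e+01
  2.03760
[... 2322 characters left out ...]
7.0, 263.0, 52.0], [482.0, 265.0, 56.0], [485.0, 268.0, 54.0], [486.0, 261.0, 48.0], [488.0, 266.0, 51.0], [491.0, 266.0, 53.0], [494.0, 267.0, 59.0], [497.0, 266.0, 55.0], [500.0, 269.0, 56.0], [502.0, 269.0, 56.0], [505.0, 266.0, 53.0], [509.0, 267.0, 51.0], [512.0, 266.0, 44.0], [514.0, 271.0, 59.0], [514.0, 261.0, 52.0], [517.0, 266.0, 60.0], [517.0, 261.0, 53.0], [520.0, 267.0, 54.0], [563.0, 280.0, 57.0], [564.0, 269.0, 54.0], [566.0, 268.0, 58.0], [568.0, 268.0, 45.0], [570.0, 273.0, 50.0], [573.0, 273.0, 50.0], [576.0, 274.0, 49.0], [579.0, 273.0, 51.0], [582.0, 274.0, 46.0], [585.0, 275.0, 45.0], [588.0, 274.0, 47.0], [593.0, 282.0, 53.0], [596.0, 276.0, 56.0], [599.0, 279.0, 55.0]]
```

```bash
cat >> h.py <<'E'
def onz(name,u,v,z):
    i=env.camera_info(name); r=att(i)@np.array([(u-i["cx"])/i["fx"],(v-i["cy"])/i["fy"],1]); e=np.array(i["eye"])
    return e+r*(z-e[2])/r[2]
def cpx(U,V,u0,v0,s): return (U+.5)/s-.5+u0,(V+.5)/s-.5+v0
E
python3 - <<'E'
from h import *
for n,l in (("side",[(322,387),(718,401),(486,394),(412,391),(560,397)]),("top",[(84,234),(104,489),(90,336),(88,290),(95,381)])):
    for U,V in l:
        u,v=cpx(U,V,*((175,205,5) if n=="side" else (155,150,5))); print(n,onz(n,u,v,50).round(1))
# bright-pixel line fit on silhouette (shank)
    a=np.load(f'pics/{n}0.npz')['a'].astype(int).mean(2)
    
    if n=="side":
        for U in list(range(243,256,2))+list(range(292,316,3)):
            col=a[274:292,U]; bg=np.r_[col[:2],col[-2:]].mean(); w=np.clip(col-130,0,None); v=(w*np.arange(274,292)).sum()/w.sum()
            print(U,v.round(2),onz(n,U,v,50).round(1))
    else:
        for V in list(range(199,207,2))+list(range(228,246,2)):
            col=a[V,166:182]; w=np.clip(col-120,0,None)if 0 else np.clip(col-205,0,None); 
            if w.sum()>0: u=(w*np.arange(166,182)).sum()/w.sum(); print(V,u.round(2),onz(n,u,V,50).round(1),col.max())
# holder mouths
m=[]
for U,V in ((205,292),(208,187)):
    print('m side',cpx(U,V,260,145,7),onz('side',*cpx(U,V,260,145,7),110.5).round(1))
for U,V in ((457,338),(549,328)):
    print('m top',onz('top',*cpx(U,V,155,150,5),110.5).round(1))
E
```

```text
side [602.2 277.9  50. ]
side [455.  259.1  50. ]
side [540.9 270.6  50. ]
side [568.5 274.   50. ]
side [513.4 267.3  50. ]
243 279.97 [595.8 272.   50. ]
245 280.23 [591.9 272.   50. ]
247 281.59 [587.6 274.4  50. ]
249 281.83 [583.7 274.3  50. ]
251 281.87 [580.  273.8  50. ]
253 280.59 [576.9 270.2  50. ]
255 280.49 [573.2 269.4  50. ]
292 281.26 [504.2 259.4  50. ]
295 283.15 [498.1 262.7  50. ]
298 283.48 [492.5 262.5  50. ]
301 283.63 [486.9 261.9  50. ]
304 281.68 [481.9 256.5  50. ]
307 281.82 [476.3 255.9  50. ]
310 282.61 [470.6 256.7  50. ]
313 282.91 [465.  256.5  50. ]
top [601.4 279.1  50. ]
top [452.6 260.7  50. ]
top [541.2 272.8  50. ]
top [568.2 275.2  50. ]
top [514.9 268.7  50. ]
199 171.51 [593.7 278.4  50. ] 235.33333333333334
201 171.74 [587.7 277.5  50. ] 237.0
203 171.76 [581.8 277.1  50. ] 240.66666666666666
205 171.86 [575.9 276.6  50. ] 244.66666666666666
228 173.96 [508.5 267.4  50. ] 242.0
230 173.88 [502.7 267.4  50. ] 245.33333333333334
232 174.24 [497. 266.  50.] 242.66666666666666
234 174.37 [491.2 265.4  50. ] 239.33333333333334
236 174.47 [485.4 264.9  50. ] 238.33333333333334
238 174.59 [479.6 264.3  50. ] 235.66666666666666
240 174.66 [473.9 263.8  50. ] 239.33333333333334
242 174.84 [468.1 263.   50. ] 240.0
244 174.76 [462.4 263.   50. ] 241.66666666666666
m side (288.85714285714283, 186.28571428571428) [538.2  58.  110.5]
m side (289.2857142857143, 171.28571428571428) [544.    6.6 110.5]
m top [537.6  55.8 110.5]
m top [543.8   5.  110.5]
```

Call:
{"fn": "play_rows", "kwargs": {"commands": [[3.1, -2.13, -0.5, 0, 0, 0.0344, 0.5], [3.1, -2.13, -0.5, 0, 0, 0.0344, 0.5], [3.1, -2.13, -0.5, 0, 0, 0.0344, 0.5], [3.1, -2.13, -0.5, 0, 0, 0.0344, 0.5], [3.1, -2.13, -0.5, 0, 0, 0.0344, 0.5], [3.1, -2.13, -0.5, 0, 0, 0.0344, 0.5], [3.1, -2.13, -0.5, 0, 0, 0.0344, 0.5], [3.1, -2.13, -0.5, 0, 0, 0.0344, 0.5], [3.1, -2.13, -0.5, 0, 0, 0.0344, 0.5], [3.1, -2.13, -0.5, 0, 0, 0.0344, 0.5], [3.1, -2.13, -0.5, 0, 0, 0.0344, 0.5], [3.1, -2.13, -0.5, 0, 0, 0.0344, 0.5]]}}

```text
time: 1.1
eef_pos: [531.4, 269.7, 125.0]
ee_rot: [0.662, 0.749, -0.0, -0.0]
ft_force: [-0.5, 1.2, -0.4]
gripper_width: 46.5
```

Call:
{"fn": "play_rows", "kwargs": {"commands": [[0, 0, 0, 0, 0, 0, 0.5], [0, 0, 0, 0, 0, 0, 0.5]]}}

```text
time: 1.27
eef_pos: [530.9, 269.8, 124.6]
ee_rot: [0.664, 0.748, -0.001, -0.0]
ft_force: [-0.9, 0.5, 0.4]
gripper_width: 46.1
```

```bash
python3 - <<'E'
from h import *
s=env.get_state(); r=R.from_quat(s['ee_rot']); print(s['time'],s['eef_pos'],r.as_matrix().round(3).tolist(),s['gripper_width'],s['ft_force'],s['joint_positions'])
a,d=snap('side','s1'); crop(a,'s1c',190,180,350,300,5)
a,d=snap('top','t1'); crop(a,'t1c',140,160,240,270,6)
E
```

```text
1.2667 [530.85706946 269.80719322 124.62653648] [[-0.118, 0.993, -0.001], [0.993, 0.118, -0.001], [-0.0, -0.001, -1.0]] 46.12332368248004 [-0.86376107  0.50568672  0.40358725] [ 3.92041632e-01  4.99188092e-01  1.58716137e+00  3.49551195e-05
  1.05665173e+00 -1.29699022e+00]
```

View pics/s1c.png

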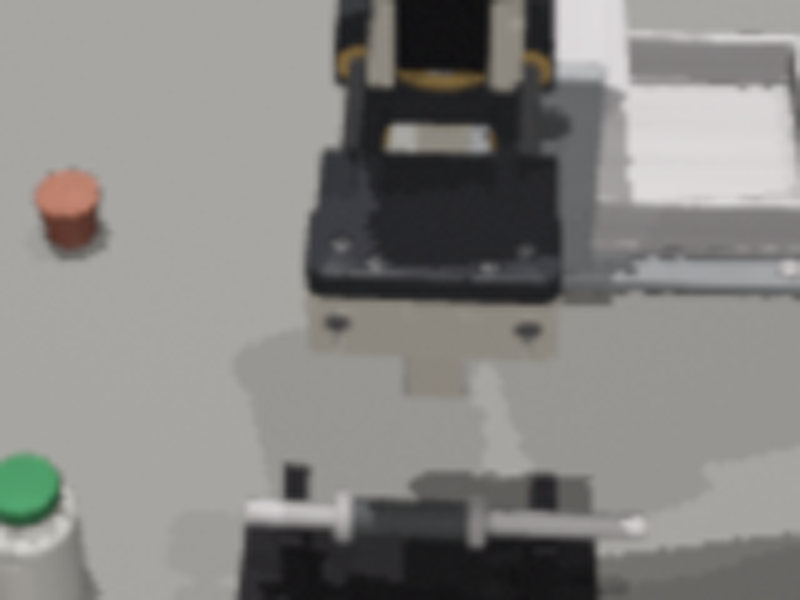

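```bash
python3 - <<'E'
from h import *
for y in (295,305): 
  for x in (521.9,530.9,539.9):
    p=np.array(proj('side',[x-(y-270)*.12,y,125])); print(y,x,((p-[190,180])*5).round(0))
E
```

```text
295 521.9 [462. 449.]
295 530.9 [436. 446.]
295 539.9 [410. 442.]
305 521.9 [461. 473.]
305 530.9 [435. 469.]
305 539.9 [409. 466.]
```

```bash
python3 - <<'E'
from h import *
f=np.load('pics/s1.npz'); P=cloud('side',f['d'])
for v in range(236,282,3): print(v,[P[v,u].round(0).tolist() for u in (270,277,284)], f['a'][v,277])
E
```

```text
236 [[529.0, 364.0, 281.0], [520.0, 363.0, 282.0], [510.0, 363.0, 283.0]] [46 47 50]
239 [[529.0, 364.0, 276.0], [520.0, 363.0, 275.0], [510.0, 361.0, 275.0]] [49 48 48]
242 [[529.0, 362.0, 267.0], [520.0, 361.0, 267.0], [510.0, 361.0, 269.0]] [140 135 126]
245 [[530.0, 356.0, 254.0], [521.0, 355.0, 254.0], [511.0, 354.0, 256.0]] [140 136 127]
248 [[530.0, 355.0, 247.0], [520.0, 355.0, 248.0], [511.0, 354.0, 249.0]] [140 136 127]
251 [[564.0, 148.0, -2.0], [527.0, 307.0, 186.0], [511.0, 353.0, 242.0]] [139 134 126]
254 [[563.0, 158.0, -0.0], [527.0, 307.0, 179.0], [533.0, 154.0, 1.0]] [138 133 125]
257 [[561.0, 167.0, 0.0], [527.0, 308.0, 172.0], [532.0, 162.0, 0.0]] [138 132 124]
260 [[560.0, 175.0, 1.0], [545.0, 172.0, -0.0], [531.0, 169.0, -1.0]] [150 148 144]
263 [[559.0, 183.0, 0.0], [544.0, 180.0, 0.0], [530.0, 177.0, -1.0]] [151 150 146]
266 [[557.0, 192.0, 2.0], [543.0, 187.0, -2.0], [528.0, 187.0, 2.0]] [151 149 146]
269 [[556.0, 196.0, -2.0], [542.0, 196.0, 0.0], [528.0, 193.0, -1.0]] [151 149 146]
272 [[555.0, 204.0, -2.0], [541.0, 203.0, -1.0], [526.0, 201.0, 0.0]] [151 149 146]
275 [[554.0, 212.0, -2.0], [540.0, 209.0, -2.0], [525.0, 209.0, -0.0]] [98 96 94]
278 [[553.0, 219.0, -3.0], [538.0, 218.0, -1.0], [524.0, 217.0, 0.0]] [95 93 91]
281 [[544.0, 270.0, 56.0], [531.0, 269.0, 57.0], [519.0, 266.0, 57.0]] [51 52 52]
```

View pics/t1c.png

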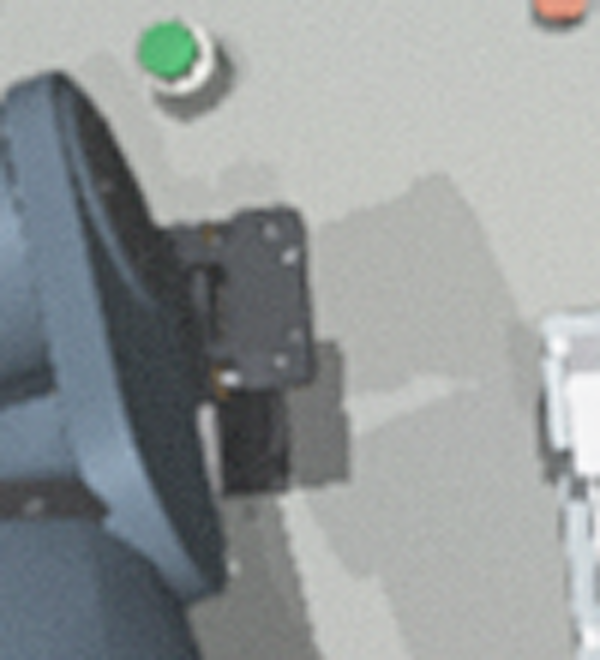

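```bash
python3 - <<'E'
from h import *
f=np.load('pics/s1.npz');a=f['a'];P=cloud('side',f['d'])
crop(a,'s1d',240,130,320,270,5)
for v in range(150,262,4): print(v,[P[v,u].round(0).tolist() for u in (262,272,277,282,292)], a[v,277])
print(proj('side',[531,308,144]),proj('side',[531,293,125]))
E
```

```text
150 [[543.0, 339.0, 405.0], [531.0, 340.0, 408.0], [525.0, 337.0, 406.0], [519.0, 336.0, 406.0], [508.0, 329.0, 402.0]] [46 48 53]
154 [[549.0, 307.0, 375.0], [532.0, 334.0, 397.0], [526.0, 333.0, 397.0], [519.0, 333.0, 398.0], [507.0, 329.0, 397.0]] [54 62 68]
158 [[550.0, 306.0, 368.0], [535.0, 310.0, 373.0], [529.0, 310.0, 374.0], [519.0, 331.0, 390.0], [510.0, 300.0, 369.0]] [54 61 68]
162 [[550.0, 306.0, 362.0], [535.0, 309.0, 366.0], [529.0, 308.0, 366.0], [522.0, 308.0, 366.0], [509.0, 303.0, 364.0]] [93 88 80]
166 [[552.0, 294.0, 345.0], [535.0, 310.0, 360.0], [528.0, 311.0, 361.0], [522.0, 310.0, 362.0], [510.0, 292.0, 349.0]] [122 116 105]
170 [[551.0, 297.0, 341.0], [537.0, 301.0, 346.0], [530.0, 302.0, 347.0], [523.0, 301.0, 347.0], [510.0, 296.0, 345.0]] [131 129 129]
174 [[551.0, 302.0, 337.0], [536.0, 303.0, 340.0], [529.0, 303.0, 341.0], [523.0, 302.0, 341.0], [509.0, 300.0, 341.0]] [18 18 19]
178 [[565.0, 224.0, 265.0], [536.0, 307.0, 336.0], [529.0, 306.0, 336.0], [522.0, 305.0, 337.0], [509.0, 298.0, 333.0]] [18 18 19]
182 [[564.0, 234.0, 265.0], [540.0, 280.0, 307
[... 2010 characters left out ...]
8.0], [499.0, 359.0, 269.0]] [140 135 126]
246 [[542.0, 358.0, 252.0], [527.0, 356.0, 253.0], [520.0, 356.0, 253.0], [514.0, 354.0, 252.0], [499.0, 353.0, 254.0]] [140 135 127]
250 [[542.0, 358.0, 243.0], [527.0, 356.0, 244.0], [521.0, 354.0, 243.0], [514.0, 352.0, 242.0], [499.0, 353.0, 246.0]] [140 135 127]
254 [[580.0, 161.0, 0.0], [535.0, 309.0, 179.0], [527.0, 307.0, 179.0], [519.0, 307.0, 181.0], [516.0, 151.0, 0.0]] [138 133 125]
258 [[578.0, 171.0, -1.0], [535.0, 308.0, 168.0], [527.0, 307.0, 169.0], [519.0, 307.0, 170.0], [515.0, 161.0, -1.0]] [139 133 126]
(np.float64(274.2684813048035), np.float64(267.7956485188856)) (np.float64(275.54115656980025), np.float64(268.00149957082544))
```

View pics/s1d.png

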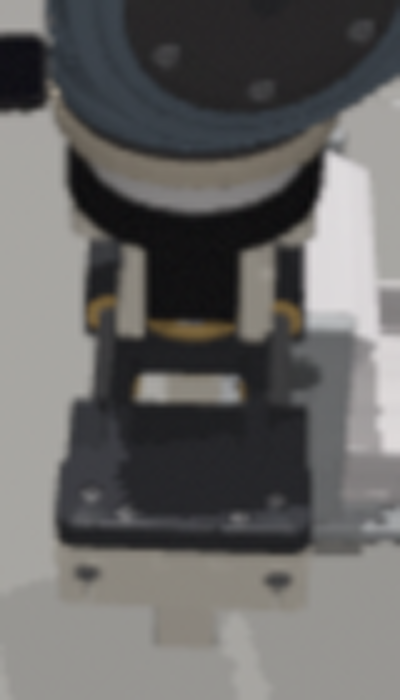

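Call:
{"fn": "play_rows", "kwargs": {"commands": [[-0.05, 0.05, -2.5, 0, 0, 0.003, 0.5], [0, 0, -2.5, 0, 0, 0, 0.5], [0, 0, -2.0, 0, 0, 0, 0.5], [0, 0, -1.5, 0, 0, 0, 0.5], [0, 0, -0.8, 0, 0, 0, 0.5], [0, 0, 0, 0, 0, 0, 0.5], [0, 0, 0, 0, 0, 0, 0.5]]}}

```text
time: 1.95
eef_pos: [529.4, 272.3, 33.1]
ee_rot: [0.662, 0.75, 0.0, 0.0]
ft_force: [0.1, -0.1, 0.7]
gripper_width: 46.2
```

```bash
python3 - <<'E'
from h import *
s=env.get_state(); print(s['time'],s['eef_pos'],s['gripper_width'],s['ft_force'])
a,d=snap('side','s2'); crop(a,'s2c',210,190,340,310,6)
P=cloud('side',d)
for v in range(240,300,3): print(v,[P[v,u].round(0).tolist() for u in (268,277,282)], a[v,277])
E
```

```text
1.95 [529.4342095  272.31849142  33.10797495] 46.20590947869493 [ 0.08295707 -0.13032299  0.72832994]
240 [[544.0, 292.0, 192.0], [530.0, 291.0, 194.0], [522.0, 289.0, 193.0]] [94 78 50]
243 [[543.0, 299.0, 194.0], [529.0, 295.0, 191.0], [521.0, 294.0, 191.0]] [32 32 34]
246 [[542.0, 305.0, 193.0], [529.0, 295.0, 184.0], [521.0, 294.0, 185.0]] [49 47 47]
249 [[541.0, 309.0, 190.0], [535.0, 250.0, 125.0], [526.0, 247.0, 123.0]] [46 44 43]
252 [[543.0, 301.0, 174.0], [528.0, 299.0, 174.0], [520.0, 297.0, 173.0]] [31 31 33]
255 [[542.0, 307.0, 173.0], [527.0, 306.0, 175.0], [519.0, 304.0, 175.0]] [30 31 33]
258 [[541.0, 313.0, 173.0], [526.0, 311.0, 174.0], [518.0, 310.0, 174.0]] [31 32 34]
261 [[539.0, 321.0, 175.0], [526.0, 316.0, 172.0], [517.0, 317.0, 175.0]] [38 38 42]
264 [[536.0, 341.0, 193.0], [522.0, 339.0, 193.0], [515.0, 338.0, 193.0]] [39 39 42]
267 [[535.0, 347.0, 193.0], [522.0, 344.0, 192.0], [514.0, 343.0, 192.0]] [39 39 43]
270 [[534.0, 352.0, 192.0], [521.0, 350.0, 192.0], [513.0, 350.0, 194.0]] [38 39 42]
273 [[533.0, 358.0, 193.0], [520.0, 355.0, 192.0], [512.0, 354.0, 193.0]] [39 38 42]
276 [[532.0, 365.0, 195.0], [519.0, 360.0, 192.0], [511.0, 360.0, 193.0]] [51 51 55]
279 [[531.0, 369.0, 193.0], [518.0, 366.0, 192.0], [511.0, 365.0, 192.0]] [58 58 61]
282 [[531.0, 368.0, 184.0], [518.0, 367.0, 185.0], [511.0, 364.0, 184.0]] [65 63 60]
285 [[533.0, 358.0, 163.0], [519.0, 357.0, 165.0], [511.0, 362.0, 174.0]] [142 138 129]
288 [[533.0, 359.0, 157.0], [519.0, 358.0, 158.0], [511.0, 357.0, 159.0]] [141 136 128]
291 [[550.0, 259.0, 8.0], [526.0, 308.0, 81.0], [511.0, 356.0, 150.0]] [140 136 127]
294 [[549.0, 264.0, 6.0], [532.0, 263.0, 8.0], [522.0, 261.0, 8.0]] [93 90 84]
297 [[548.0, 273.0, 8.0], [531.0, 270.0, 9.0], [521.0, 268.0, 7.0]] [22 21 23]
```

View pics/s2c.png

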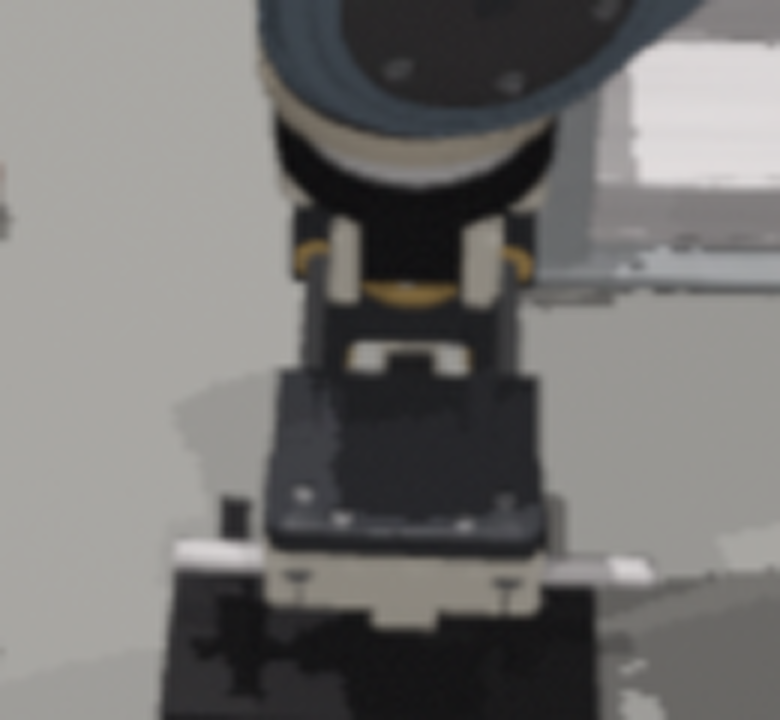

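Call:
{"fn": "play_rows", "kwargs": {"commands": [[0, -0.15, -1.0, 0, 0, 0.003, 0.5], [0, 0, -0.7, 0, 0, 0, 0.5], [0, 0, 0, 0, 0, 0, 0.5], [0, 0, 0, 0, 0, 0, 0.5]]}}

```text
time: 2.33
eef_pos: [529.4, 270.0, 15.2]
ee_rot: [0.661, 0.75, -0.0, -0.0]
ft_force: [-0.4, 0.3, -0.1]
gripper_width: 46.4
```

```bash
python3 - <<'E'
from h import *
s=env.get_state(); print(s['time'],s['eef_pos'],s['gripper_width'],s['ft_force'])
a,d=snap('side','s3'); crop(a,'s3c',210,190,340,310,6)
P=cloud('side',d)
for v in range(288,312,2): print(v,[P[v,u].round(0).tolist() for u in (268,274,277,280)], a[v,277])
E
```

```text
2.3333 [529.44572542 269.98258754  15.16148535] 46.37195106865028 [-0.35029724  0.25237214 -0.10700575]
288 [[532.0, 365.0, 165.0], [523.0, 363.0, 164.0], [518.0, 363.0, 166.0], [514.0, 361.0, 164.0]] [57 55 53]
290 [[532.0, 363.0, 158.0], [523.0, 362.0, 157.0], [519.0, 360.0, 157.0], [514.0, 361.0, 159.0]] [139 135 126]
292 [[533.0, 357.0, 144.0], [524.0, 356.0, 144.0], [519.0, 355.0, 145.0], [514.0, 356.0, 147.0]] [140 136 127]
294 [[533.0, 358.0, 139.0], [524.0, 357.0, 140.0], [519.0, 355.0, 139.0], [514.0, 355.0, 140.0]] [140 136 127]
296 [[533.0, 358.0, 135.0], [524.0, 354.0, 132.0], [519.0, 356.0, 135.0], [514.0, 354.0, 134.0]] [140 136 127]
298 [[547.0, 275.0, 8.0], [531.0, 308.0, 59.0], [526.0, 307.0, 59.0], [520.0, 307.0, 60.0]] [135 130 121]
300 [[547.0, 280.0, 9.0], [535.0, 276.0, 6.0], [530.0, 276.0, 7.0], [524.0, 275.0, 7.0]] [41 40 38]
302 [[546.0, 282.0, 5.0], [534.0, 283.0, 10.0], [529.0, 280.0, 7.0], [523.0, 279.0, 7.0]] [22 21 23]
304 [[545.0, 289.0, 9.0], [534.0, 286.0, 7.0], [528.0, 285.0, 7.0], [523.0, 284.0, 7.0]] [22 21 23]
306 [[545.0, 292.0, 7.0], [533.0, 291.0, 9.0], [528.0, 290.0, 8.0], [522.0, 289.0, 8.0]] [21 20 21]
308 [[544.0, 298.0, 10.0], [532.0, 296.0, 9.0], [527.0, 293.0, 7.0], [522.0, 292.0, 6.0]] [22 22 23]
310 [[543.0, 300.0, 6.0], [532.0, 298.0, 7.0], [526.0, 297.0, 6.0], [521.0, 296.0, 6.0]] [28 28 29]
```

View pics/s3c.png

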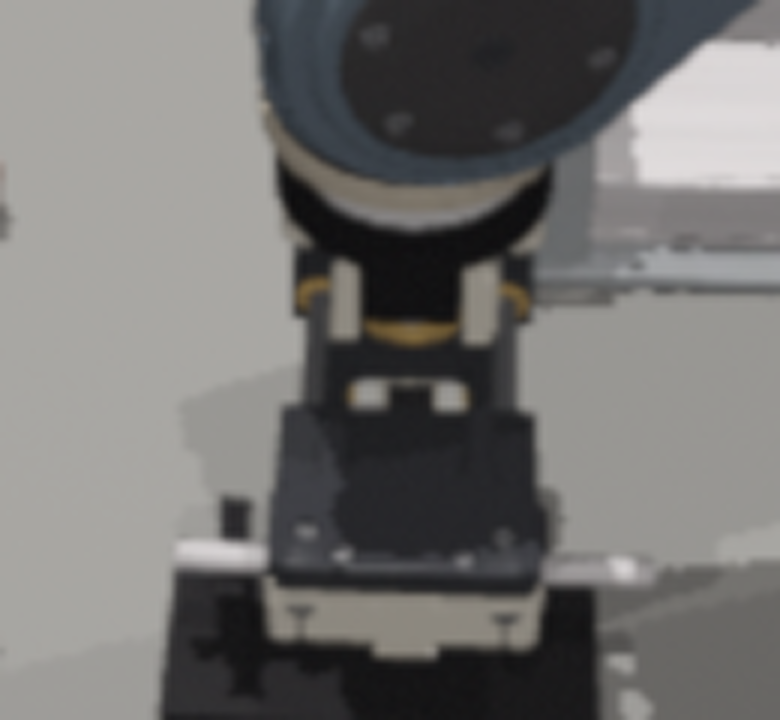

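Call:
{"fn": "play_rows", "kwargs": {"commands": [[0, 0, -0.4, 0, 0, 0.003, 0.5], [0, 0, 0, 0, 0, 0, 0.5]]}}

```text
time: 2.55
eef_pos: [529.6, 270.1, 11.1]
ee_rot: [0.66, 0.752, -0.0, -0.0]
ft_force: [-0.2, -0.2, 0.3]
gripper_width: 46.5
```

Call:
{"fn": "play_rows", "kwargs": {"commands": [[0, 0, -0.3, 0, 0, 0.003, 0.5], [0, 0, 0, 0, 0, 0, 0.5]]}}

```text
time: 2.72
eef_pos: [529.5, 270.1, 8.1]
ee_rot: [0.658, 0.753, -0.0, -0.0]
ft_force: [0.4, 0.1, 0.5]
gripper_width: 46.3
```

Call:
{"fn": "play_rows", "kwargs": {"commands": [[0, 0, -0.2, 0, 0, 0.0, 0.5], [0, 0, 0, 0, 0, 0, 0.5]]}}

```text
time: 2.88
eef_pos: [529.6, 270.1, 6.2]
ee_rot: [0.659, 0.753, -0.0, -0.0]
ft_force: [0.3, -0.1, -0.4]
gripper_width: 46.4
```

Call:
{"fn": "play_rows", "kwargs": {"commands": [[0, 0, 0, 0, 0, 0, 0.75], [0, 0, 0, 0, 0, 0, 0.75], [0, 0, 0, 0, 0, 0, 0.75], [0, 0, 0, 0, 0, 0, 0.75]]}}

```text
time: 3.22
eef_pos: [529.7, 270.1, 6.6]
ee_rot: [0.659, 0.753, 0.0, 0.0]
ft_force: [-0.6, 0.5, 1.0]
gripper_width: 25.2
```

```bash
python3 - <<'E'
from h import *
s=env.get_state(); print(s['time'],s['eef_pos'],s['gripper_width'],s['ft_force'])
a,d=snap('side','s4'); crop(a,'s4c',210,230,340,320,6)
P=cloud('side',d)
for v in range(288,312,2): print(v,[P[v,u].round(0).tolist() for u in (268,274,277,280)], a[v,277])
E
```

```text
3.2167 [529.71743196 270.13756933   6.58735925] 25.24311732661661 [-0.63169006  0.51251588  0.96275796]
288 [[532.0, 365.0, 165.0], [523.0, 364.0, 166.0], [518.0, 363.0, 165.0], [514.0, 363.0, 166.0]] [62 62 66]
290 [[532.0, 366.0, 162.0], [523.0, 364.0, 160.0], [518.0, 362.0, 159.0], [514.0, 362.0, 161.0]] [34 35 37]
292 [[532.0, 363.0, 152.0], [523.0, 362.0, 153.0], [518.0, 362.0, 154.0], [514.0, 360.0, 152.0]] [104 101  95]
294 [[533.0, 357.0, 138.0], [523.0, 364.0, 150.0], [518.0, 361.0, 147.0], [514.0, 361.0, 148.0]] [140 136 127]
296 [[533.0, 356.0, 132.0], [524.0, 356.0, 134.0], [519.0, 355.0, 133.0], [514.0, 356.0, 136.0]] [140 136 127]
298 [[533.0, 357.0, 127.0], [524.0, 356.0, 128.0], [519.0, 355.0, 129.0], [514.0, 354.0, 128.0]] [141 136 127]
300 [[547.0, 280.0, 8.0], [535.0, 279.0, 10.0], [530.0, 277.0, 9.0], [524.0, 276.0, 9.0]] [94 91 85]
302 [[546.0, 284.0, 9.0], [535.0, 282.0, 8.0], [529.0, 280.0, 7.0], [523.0, 279.0, 7.0]] [22 22 23]
304 [[545.0, 288.0, 8.0], [534.0, 287.0, 9.0], [528.0, 286.0, 9.0], [464.0, 760.0, 714.0]] [21 20 22]
306 [[545.0, 292.0, 7.0], [533.0, 291.0, 8.0], [528.0, 291.0, 9.0], [522.0, 288.0, 7.0]] [22 21 22]
308 [[544.0, 297.0, 9.0], [533.0, 295.0, 8.0], [527.0, 294.0, 8.0], [521.0, 292.0, 7.0]] [25 24 26]
310 [[543.0, 300.0, 6.0], [532.0, 298.0, 6.0], [526.0, 298.0, 7.0], [521.0, 296.0, 7.0]] [32 31 33]
```

View pics/s4c.png

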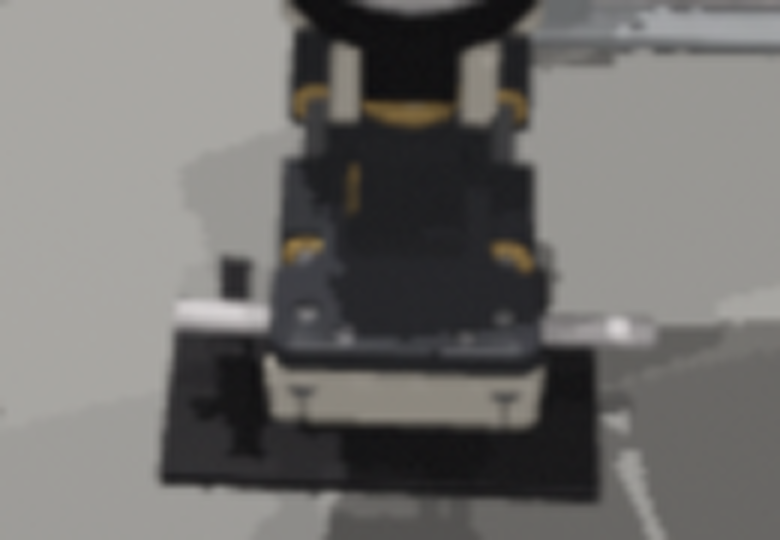

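Call:
{"fn": "play_rows", "kwargs": {"commands": [[0, 0, -0.5, 0, 0, 0, 0.75], [0, 0, -0.5, 0, 0, 0, 0.75], [0, 0, 0, 0, 0, 0, 0.75]]}}

```text
time: 3.52
eef_pos: [529.0, 269.9, -4.7]
ee_rot: [0.659, 0.753, -0.001, -0.0]
ft_force: [-0.3, -0.7, 0.4]
gripper_width: 22.7
```

Call:
{"fn": "play_rows", "kwargs": {"commands": [[0, 0, 0, 0, 0, 0, 0.85], [0, 0, 0, 0, 0, 0, 0.95], [0, 0, 0, 0, 0, 0, 1.0], [0, 0, 0, 0, 0, 0, 1.0], [0, 0, 0, 0, 0, 0, 1.0], [0, 0, 0, 0, 0, 0, 1.0]]}}

```text
time: 4.02
eef_pos: [529.7, 268.6, -3.5]
ee_rot: [0.658, 0.753, -0.001, 0.0]
ft_force: [1.2, -10.9, 2.5]
gripper_width: 13.0
```

Call:
{"fn": "play_rows", "kwargs": {"commands": [[0, -0.15, 0.0, 0, 0, 0, 1], [0, 0, 0.3, 0, 0, 0, 1], [0, 0, 1.0, 0, 0, 0, 1], [0, 0, 2.0, 0, 0, 0, 1], [0, 0, 3.0, 0, 0, 0, 1], [0, 0, 3.0, 0, 0, 0, 1], [0, 0, 2.0, 0, 0, 0, 1], [0, 0, 0, 0, 0, 0, 1], [0, 0, 0, 0, 0, 0, 1]]}}

```text
time: 4.77
eef_pos: [530.1, 269.0, 110.8]
ee_rot: [0.658, 0.753, 0.001, 0.001]
ft_force: [0.3, 0.2, -1.4]
gripper_width: 13.2
```

```bash
python3 - <<'E'
from h import *
s=env.get_state(); print(s['time'],s['eef_pos'],s['gripper_width'],s['ft_force'])
a,d=snap('side','s5'); crop(a,'s5c',190,170,350,310,5)
a,d=snap('top','t5'); crop(a,'t5c',140,160,240,270,6)
E
```

```text
4.7667 [530.08781424 269.04179279 110.82801457] 13.167694579719504 [ 0.29493785  0.22546449 -1.40960831]
```

View pics/s5c.png

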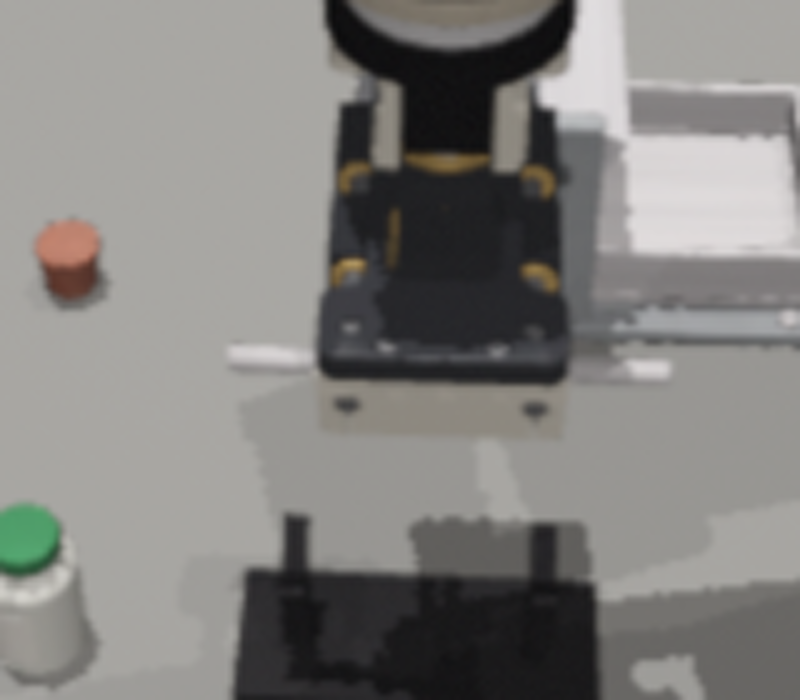

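View pics/t5c.png

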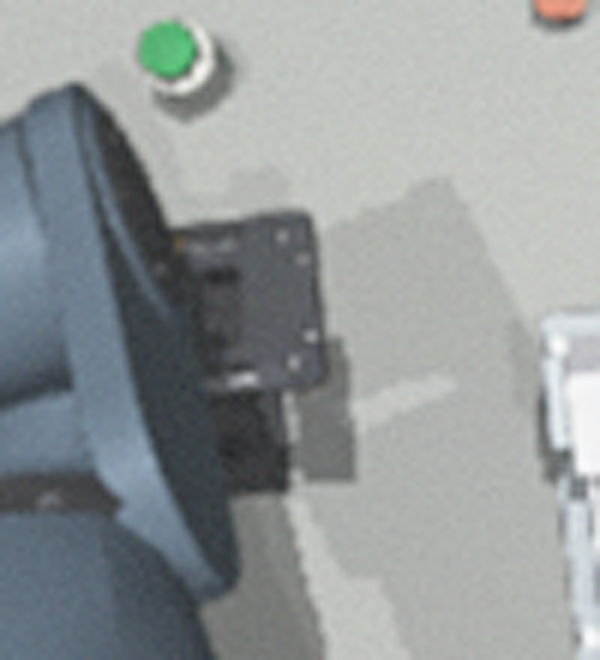

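```bash
python3 - <<'E'
from h import *
for U,V in ((229,356),(670,370)):
    print(onz('side',*cpx(U,V,190,170,5),164.3).round(1))
s=env.get_state(); M=R.from_quat(s['ee_rot']).as_matrix(); print(M.round(4)); print(s['joint_positions'])
f=np.load('pics/s5.npz');P=cloud('side',f['d'])
for u in (237,240,244,248,252,318,320,322):
    k=[v for v in range(236,250) if P[v,u,2]>130]; print(u,[P[v,u].round(0).tolist() for v in k], f['a'][k,u].mean(1).round() if k else '')
E
```

```text
[603.2 277.8 164.3]
[454.3 259.1 164.3]
[[-1.327e-01  9.912e-01 -1.400e-03]
 [ 9.912e-01  1.327e-01 -5.000e-04]
 [-3.000e-04 -1.500e-03 -1.000e+00]]
[ 3.91157384e-01  5.14782017e-01  1.60602857e+00  7.55714265e-05
  1.02229883e+00 -1.31275753e+00]
237 [[600.0, 278.0, 170.0], [600.0, 280.0, 169.0], [600.0, 280.0, 167.0], [599.0, 281.0, 166.0], [599.0, 283.0, 165.0]] [195. 206. 194. 171. 142.]
240 [[595.0, 277.0, 170.0], [595.0, 277.0, 167.0], [595.0, 279.0, 166.0], [594.0, 281.0, 166.0], [594.0, 282.0, 164.0]] [195. 208. 199. 177. 146.]
244 [[589.0, 275.0, 168.0], [588.0, 278.0, 169.0], [588.0, 280.0, 169.0], [587.0, 280.0, 167.0], [587.0, 282.0, 166.0]] [197. 211. 206. 184. 153.]
248 [[582.0, 272.0, 167.0], [582.0, 275.0, 167.0], [581.0, 277.0, 167.0], [581.0, 277.0, 165.0], [581.0, 279.0, 164.0]] [181. 200. 206. 190. 159.]
252 [[575.0, 273.0, 168.0], [575.0, 275.0, 168.0], [574.0, 277.0, 169.0], [574.0, 278.0, 167.0], [574.0, 280.0, 166.0], [574.0, 279.0, 163.0]] [148. 162. 169. 157. 146. 155.]
318 [[464.0, 260.0, 168.0], [464.0, 264.0, 170.0], [464.0, 263.0, 166.0], [463.0, 264.0, 165.0], [463.0, 265.0, 163.0]] [194. 211. 201. 174. 144.]
320 [[461.0, 260.0, 168.0], [460.0, 261.0, 167.0], [460.0, 264.0, 167.0], [460.0, 264.0, 165.0], [460.0, 264.0, 163.0]] [194. 211. 202. 177. 144.]
322 [[457.0, 260.0, 169.0], [457.0, 261.0, 167.0], [457.0, 263.0, 167.0], [457.0, 263.0, 165.0], [457.0, 265.0, 165.0]] [191. 209. 202. 179. 147.]
```

```bash
cat > ov.py <<'E'
from h import *
import sys
C,S=np.cos(np.pi/6),np.sin(np.pi/6)
def ov(n,src,th,box,s,fn):
    u0,v0,u1,v1=box; a=np.load(f'pics/{src}.npz')['a']
    c=cv2.cvtColor(cv2.resize(a[v0:v1,u0:u1],None,fx=s,fy=s,interpolation=cv2.INTER_CUBIC),cv2.COLOR_RGB2BGR)
    x,y,yaw=th; cy,sy=np.cos(yaw),np.sin(yaw)
    W=lambda p:np.array([x+cy*p[0]-sy*p[1],y+sy*p[0]+cy*p[1],p[2]])
    def L(pts,col):
        q=[]
        for p in pts:
            u,v=proj(n,W(p)); q.append([(u-u0+.5)*s-.5,(v-v0+.5)*s-.5])
        cv2.polylines(c,[np.int32(np.round(np.array(q)*16))],False,col,1,cv2.LINE_AA,4)
    B=lambda a,yy,b:(a*C-b*S,yy,98+a*S+b*C)
    for yy in(60,-60): L([B(25,yy,23),B(-25,yy,23),B(-25,yy,-23),B(25,yy,-23),B(25,yy,23)],(0,0,255))
    for a_,b_ in((25,23),(-25,23),(25,-23)): L([B(a_,60,b_),B(a_,-60,b_)],(0,0,255))
    for yy in(26,-26): L([B(25,yy+7*np.cos(t),7*np.sin(t)) for t in np.linspace(0,6.3,30)],(255,0,0))
    L([(-121,54,40),(-121,-54,40),(-5,-54,40),(-5,54,40),(-121,54,40)],(0,160,0))
    for yy in(70,60,-60,-70): L([(-21,yy,124),(21,yy,124)],(0,200,255))
    for yy in(70,-70): L([(-21,yy,12),(-21,yy,124),(21,yy,124),(21,yy,12)],(0,200,255))
    cv2.imwrite(f'pics/{fn}.png',c)
if __name__=='__main__':
    th=[518.2,28.8,.13]
    ov('side','side0',th,(260,145,370,245),7,'ov1s'); ov('top','top0',th,(225,200,295,280),7,'ov1t')
E
python3 ov.py
```

```text
(no output)
```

View pics/ov1s.png

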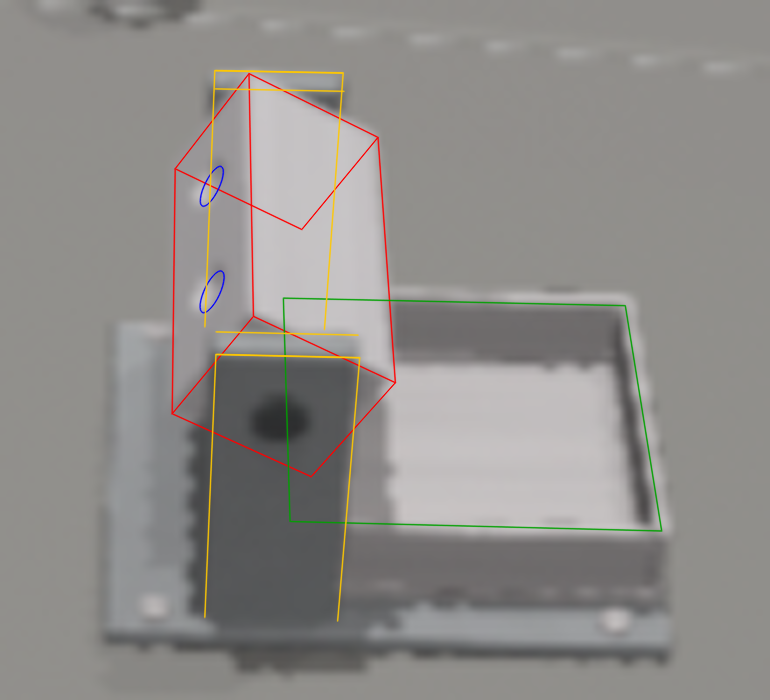

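View pics/ov1t.png

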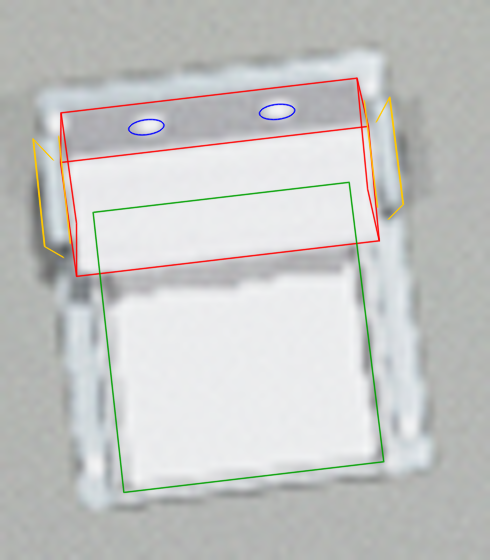

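Call:
{"fn": "play_rows", "kwargs": {"commands": [[1.11, -1.625, 0.42, 0.0057, -0.0433, 0, 1], [1.11, -1.625, 0.42, 0.0057, -0.0433, 0, 1], [1.11, -1.625, 0.42, 0.0057, -0.0433, 0, 1], [1.11, -1.625, 0.42, 0.0057, -0.0433, 0, 1], [1.11, -1.625, 0.42, 0.0057, -0.0433, 0, 1], [1.11, -1.625, 0.42, 0.0057, -0.0433, 0, 1], [1.11, -1.625, 0.42, 0.0057, -0.0433, 0, 1], [1.11, -1.625, 0.42, 0.0057, -0.0433, 0, 1], [1.11, -1.625, 0.42, 0.0057, -0.0433, 0, 1], [1.11, -1.625, 0.42, 0.0057, -0.0433, 0, 1], [1.11, -1.625, 0.42, 0.0057, -0.0433, 0, 1], [1.11, -1.625, 0.42, 0.0057, -0.0433, 0, 1]]}}

```text
time: 5.87
eef_pos: [662.5, 72.7, 158.5]
ee_rot: [0.636, 0.727, 0.194, 0.171]
ft_force: [0.6, 0.2, -1.2]
gripper_width: 13.2
```

Call:
{"fn": "play_rows", "kwargs": {"commands": [[0, 0, 0, 0, 0, 0, 1], [0, 0, 0, 0, 0, 0, 1]]}}

```text
time: 6.03
eef_pos: [662.0, 73.1, 158.3]
ee_rot: [0.637, 0.727, 0.193, 0.17]
ft_force: [-0.3, -0.0, -0.3]
gripper_width: 12.9
```

```bash
python3 - <<'E'
from h import *
s=env.get_state(); M=R.from_quat(s['ee_rot']).as_matrix(); print(s['time'],s['eef_pos'],s['gripper_width'],s['ft_force'],s['joint_positions']); print(M.round(4))
a,d=snap('side','s6'); crop(a,'s6c',210,70,340,220,5)
a,d=snap('top','t6'); crop(a,'t6c',200,130,300,250,5)
for o in (53.5,):
    g=s['eef_pos']-o*M[:,2]; t=g-76.8*M[:,1]; q=g+73.2*M[:,1]
    print(g,t,q)
    print('side',[((np.array(proj('side',p))-[210,70]+.5)*5).round(0) for p in (t,g,q)],'top',[((np.array(proj('top',p))-[200,130]+.5)*5).round(0) for p in (t,g,q)])
E
```

```text
6.0333 [662.00708862  73.05042064 158.30317093] 12.877770110040496 [-0.34609354 -0.02973967 -0.33694485] [ 0.01270644  0.36762992  1.81762729  0.13682385  0.44221198 -1.79785849]
[[-1.309e-01  8.600e-01  4.933e-01]
 [ 9.914e-01  1.138e-01  6.460e-02]
 [-6.000e-04  4.975e-01 -8.675e-01]]
[635.61575114  69.5920242  204.71207956] [569.5712277   60.84946532 166.50306769] [698.56443754  77.92477563 241.13004401]
side [array([325., 478.]), array([161., 400.]), array([ -4., 322.])] top [array([220., 369.]), array([203., 232.]), array([185.,  94.])]
```

View pics/s6c.png

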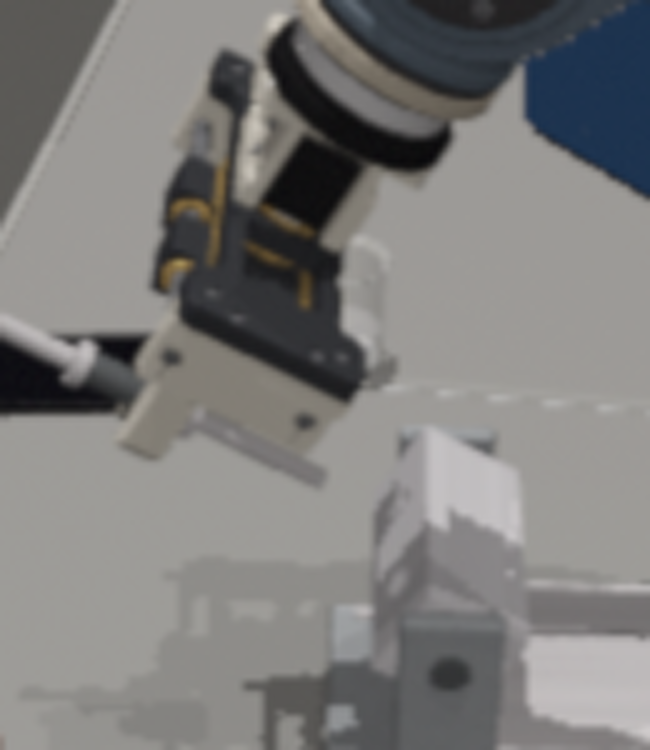

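View pics/t6c.png

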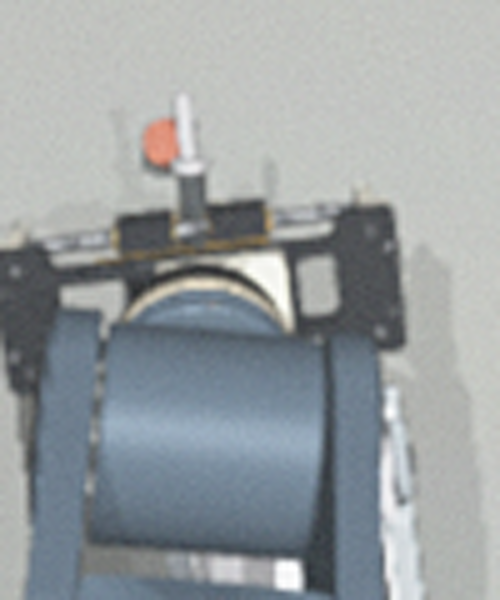

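Call:
{"fn": "play_rows", "kwargs": {"commands": [[-0.5, -0.04, -1.2, 0, 0, 0, 1], [-0.5, -0.04, -1.2, 0, 0, 0, 1], [-0.5, -0.04, -1.2, 0, 0, 0, 1], [-0.5, -0.04, -1.2, 0, 0, 0, 1], [0, 0, 0, 0, 0, 0, 1], [0, 0, 0, 0, 0, 0, 1]]}}

```text
time: 6.63
eef_pos: [642.5, 72.9, 111.5]
ee_rot: [0.636, 0.727, 0.194, 0.17]
ft_force: [-0.0, 0.6, -0.7]
gripper_width: 13.4
```

```bash
cat >> ov.py <<'E'
def st(pr=True):
    s=env.get_state(); M=R.from_quat(s['ee_rot']).as_matrix(); g=s['eef_pos']-53.5*M[:,2]; t=g-76.8*M[:,1]
    if pr: print(s['time'],s['eef_pos'].round(1),'w',s['gripper_width'].round(1),'F',s['ft_force'].round(1),'tip',t.round(1),'dir',M[:,1].round(4))
    th=[518.2,28.8,.13];c,sn=np.cos(th[2]),np.sin(th[2]); d=np.array([.866*c,.866*sn,.5])
    for nm,y in(('L',26),('R',-26)):
        m=np.array([th[0]+c*21.65-sn*y,th[1]+sn*21.65+c*y,110.5]); e=t-m; dep=-e@d; lat=e+dep*d
        print(nm,'depth',dep.round(1),'lat y',(lat@[-sn,c,0]).round(1),'up',(lat@[-.5*c,-.5*sn,.866]).round(1))
    return s,t,M
E
python3 - <<'E'
from ov import *
s,t,M=st(); env
a,d=snap('side','s7'); ov('side','s7',[518.2,28.8,.13],(240,120,340,230),7,'s7c')
print(((np.array(proj('side',t))-[240,120]+.5)*7).round(0),'out')
E
```

```text
Traceback (most recent call last):
  File "ov.py", line 27, in st
    if pr: print(s['time'],s['eef_pos'].round(1),'w',s['gripper_width'].round(1),'F',s['ft_force'].round(1),'tip',t.round(1),'dir',M[:,1].round(4))
                                                     ^^^^^^^^^^^^^^^^^^^^^^^^
AttributeError: 'float' object has no attribute 'round'
```

```bash
sed -i "s/s\['gripper_width'\].round(1)/round(s['gripper_width'],1)/" ov.py
python3 - <<'E'
from ov import *
s,t,M=st(); env
a,d=snap('side','s7'); ov('side','s7',[518.2,28.8,.13],(240,120,340,230),7,'s7c')
print(((np.array(proj('side',t))-[240,120]+.5)*7).round(0),'out')
E
```

```text
6.6333 [642.5  72.9 111.5] w 13.4 F [-0.   0.6 -0.7] tip [550.1  60.4 119.5] dir [0.8589 0.1159 0.4989]
L depth -16.7 lat y 1.2 up 0.8
R depth -16.7 lat y 53.2 up 0.8
[307. 446.] out
```

View pics/s7c.png

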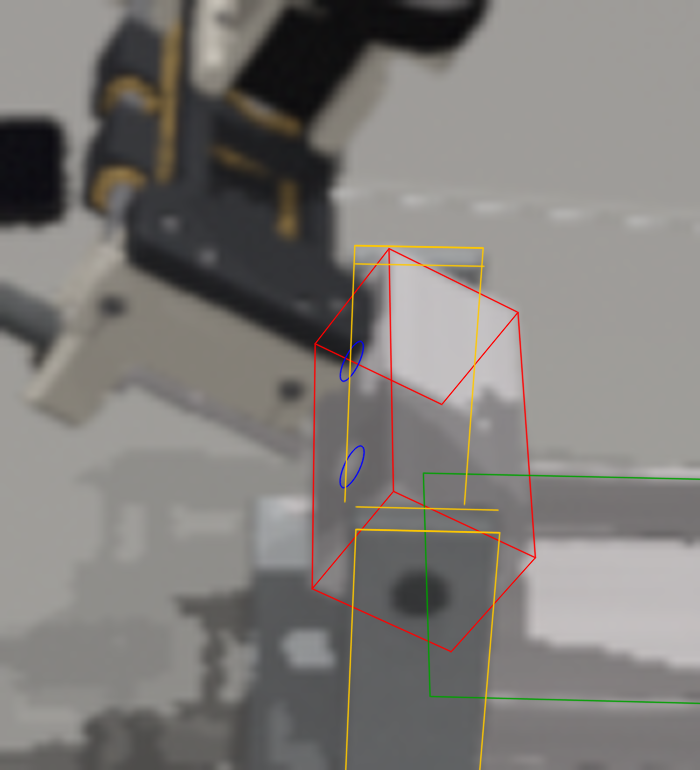

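Call:
{"fn": "play_rows", "kwargs": {"commands": [[0.055, -0.11, -0.07, 0, 0, 0, 1], [-0.515, -0.068, -0.3, 0, 0, 0, 1], [-0.515, -0.068, -0.3, 0, 0, 0, 1], [0, 0, 0, 0, 0, 0, 1], [-0.172, -0.022, -0.1, 0, 0, 0, 1], [-0.172, -0.022, -0.1, 0, 0, 0, 1], [0, 0, 0, 0, 0, 0, 1]]}}

```text
time: 7.27
eef_pos: [629.4, 69.1, 103.1]
ee_rot: [0.636, 0.727, 0.194, 0.171]
ft_force: [1.4, 0.9, -1.4]
gripper_width: 13.3
```

```bash
python3 -c "
from ov import *
st()"
```

```text
7.2667 [629.4  69.1 103.1] w 13.3 F [ 1.4  0.9 -1.4] tip [536.9  56.8 111. ] dir [0.8583 0.115  0.5001]
L depth -0.7 lat y -0.7 up 0.1
R depth -0.7 lat y 51.3 up 0.1
```

Call:
{"fn": "play_rows", "kwargs": {"commands": [[-0.15, -0.01, -0.1, 0, 0, 0, 1], [-0.172, -0.02, -0.1, 0, 0, 0, 1], [0, 0, 0, 0, 0, 0, 1]]}}

```text
time: 7.52
eef_pos: [626.2, 68.8, 101.0]
ee_rot: [0.636, 0.727, 0.194, 0.171]
ft_force: [0.1, -0.7, -0.7]
gripper_width: 12.7
```

Call:
{"fn": "play_rows", "kwargs": {"commands": [[-0.172, -0.022, -0.1, 0, 0, 0, 1], [0, 0, 0, 0, 0, 0, 1]]}}

```text
time: 7.68
eef_pos: [624.5, 68.6, 100.0]
ee_rot: [0.636, 0.727, 0.194, 0.171]
ft_force: [0.6, -0.6, -2.5]
gripper_width: 13.3
```

```bash
python3 -c "
from ov import *
st()"
```

```text
7.6833 [624.5  68.6 100. ] w 13.3 F [ 0.6 -0.6 -2.5] tip [532.   56.2 108. ] dir [0.8582 0.1151 0.5002]
L depth 5.1 lat y -0.6 up -0.0
R depth 5.1 lat y 51.4 up -0.0
```

Call:
{"fn": "play_rows", "kwargs": {"commands": [[-0.172, -0.022, -0.1, 0, 0, 0, 1], [-0.172, -0.022, -0.1, 0, 0, 0, 1], [0, 0, 0, 0, 0, 0, 1]]}}

```text
time: 7.93
eef_pos: [620.9, 68.2, 97.9]
ee_rot: [0.636, 0.727, 0.194, 0.171]
ft_force: [-1.1, -1.3, -1.6]
gripper_width: 13.1
```

Call:
{"fn": "play_rows", "kwargs": {"commands": [[-0.172, -0.022, -0.1, 0, 0, 0, 1], [0, 0, 0, 0, 0, 0, 1]]}}

```text
time: 8.1
eef_pos: [619.3, 67.9, 97.0]
ee_rot: [0.636, 0.727, 0.194, 0.171]
ft_force: [-1.2, -1.6, -1.3]
gripper_width: 13.2
```

Call:
{"fn": "play_rows", "kwargs": {"commands": [[-0.086, -0.011, -0.05, 0, 0, 0, 1], [0, 0, 0, 0, 0, 0, 1]]}}

```text
time: 8.27
eef_pos: [618.6, 67.8, 96.6]
ee_rot: [0.636, 0.727, 0.195, 0.171]
ft_force: [-0.8, -0.3, -1.4]
gripper_width: 13.1
```

Call:
{"fn": "play_rows", "kwargs": {"commands": [[-0.086, -0.011, -0.05, 0, 0, 0, 1], [0, 0, 0, 0, 0, 0, 1]]}}

```text
time: 8.43
eef_pos: [618.3, 67.7, 96.6]
ee_rot: [0.636, 0.727, 0.195, 0.171]
ft_force: [1.7, -0.2, -0.5]
gripper_width: 13.4
```

Call:
{"fn": "play_rows", "kwargs": {"commands": [[-0.086, -0.011, -0.05, 0, 0, 0, 1], [0, 0, 0, 0, 0, 0, 1]]}}

```text
time: 8.6
eef_pos: [618.2, 67.6, 96.7]
ee_rot: [0.636, 0.726, 0.195, 0.172]
ft_force: [4.6, 0.4, 1.8]
gripper_width: 13.1
```

Call:
{"fn": "play_rows", "kwargs": {"commands": [[-0.086, -0.011, -0.05, 0, 0, 0, 1], [0, 0, 0, 0, 0, 0, 1]]}}

```text
time: 8.77
eef_pos: [618.1, 67.4, 96.9]
ee_rot: [0.636, 0.726, 0.196, 0.173]
ft_force: [7.1, 0.1, 2.8]
gripper_width: 13.0
```

```bash
python3 -c "
from ov import *
st()"
```

```text
8.7667 [618.1  67.4  96.9] w 13.0 F [7.1 0.1 2.8] tip [525.6  55.1 104.3] dir [0.8557 0.1147 0.5046]
L depth 12.5 lat y -0.8 up 0.1
R depth 12.5 lat y 51.2 up 0.1
```

Call:
{"fn": "play_rows", "kwargs": {"commands": [[-0.086, -0.011, -0.05, 0, 0, 0, 1], [-0.086, -0.011, -0.05, 0, 0, 0, 1], [0, 0, 0, 0, 0, 0, 1]]}}

```text
time: 9.02
eef_pos: [618.0, 67.1, 97.2]
ee_rot: [0.636, 0.726, 0.197, 0.174]
ft_force: [12.3, 2.5, 5.5]
gripper_width: 13.5
```

Call:
{"fn": "play_rows", "kwargs": {"commands": [[-0.086, -0.011, -0.05, 0, 0, 0, 1], [-0.086, -0.011, -0.05, 0, 0, 0, 1], [0, 0, 0, 0, 0, 0, 1]]}}

```text
time: 9.27
eef_pos: [617.9, 66.8, 97.6]
ee_rot: [0.635, 0.725, 0.198, 0.176]
ft_force: [15.8, 2.1, 7.7]
gripper_width: 13.3
```

Call:
{"fn": "play_rows", "kwargs": {"commands": [[-0.086, -0.011, -0.05, 0, 0, 0, 1], [-0.086, -0.011, -0.05, 0, 0, 0, 1], [0, 0, 0, 0, 0, 0, 1]]}}

```text
time: 9.52
eef_pos: [617.1, 66.6, 97.4]
ee_rot: [0.635, 0.725, 0.199, 0.177]
ft_force: [18.1, 2.5, 10.0]
gripper_width: 13.4
```

```bash
python3 -c "
from ov import *
st()"
```

```text
9.5167 [617.1  66.6  97.4] w 13.4 F [18.1  2.5 10. ] tip [524.6  54.4 103.9] dir [0.8508 0.1141 0.513 ]
L depth 13.7 lat y -1.5 up 0.3
R depth 13.7 lat y 50.5 up 0.3
```

Call:
{"fn": "play_rows", "kwargs": {"commands": [[-0.086, -0.005, -0.05, 0, 0, 0, 1], [-0.086, -0.005, -0.05, 0, 0, 0, 1], [0, 0, 0, 0, 0, 0, 1]]}}

```text
time: 9.77
eef_pos: [616.4, 66.4, 97.2]
ee_rot: [0.635, 0.725, 0.2, 0.178]
ft_force: [20.9, 3.6, 11.8]
gripper_width: 12.9
```

Call:
{"fn": "play_rows", "kwargs": {"commands": [[-0.086, -0.005, -0.05, 0, 0, 0, 1], [-0.086, -0.005, -0.05, 0, 0, 0, 1], [0, 0, 0, 0, 0, 0, 1]]}}

```text
time: 10.02
eef_pos: [614.1, 66.3, 95.7]
ee_rot: [0.635, 0.725, 0.199, 0.177]
ft_force: [18.3, 3.3, 9.4]
gripper_width: 13.3
```

```bash
python3 -c "
from ov import *
st()"
```

```text
10.0167 [614.1  66.3  95.7] w 13.3 F [18.3  3.3  9.4] tip [521.5  54.1 102.1] dir [0.8503 0.114  0.5137]
L depth 17.3 lat y -1.3 up 0.3
R depth 17.3 lat y 50.7 up 0.3
```

Call:
{"fn": "play_rows", "kwargs": {"commands": [[-0.086, -0.005, -0.05, 0, 0, 0, 1], [-0.086, -0.005, -0.05, 0, 0, 0, 1], [0, 0, 0, 0, 0, 0, 1]]}}

```text
time: 10.27
eef_pos: [612.6, 66.1, 94.8]
ee_rot: [0.635, 0.725, 0.199, 0.177]
ft_force: [18.2, 2.0, 10.1]
gripper_width: 12.8
```

```bash
python3 - <<'E'
from ov import *
s,t,M=st()
a,d=snap('side','s8'); ov('side','s8',[518.2,28.8,.13],(210,130,340,230),6,'s8c')
tail=t+150*M[:,1]; print('tail pred', ((np.array(proj('side',tail))-[190,130]+.5)*6).round(0)); crop(a,'s8d',190,130,300,230,6)
a,d=snap('top','t8'); crop(a,'t8c',210,130,280,200,8); print('top tail',((np.array(proj('top',tail))-[210,130]+.5)*8).round(0))
E
```

```text
10.2667 [612.6  66.1  94.8] w 12.8 F [18.2  2.  10.1] tip [520.   54.  101.2] dir [0.8501 0.114  0.5141]
L depth 19.0 lat y -1.3 up 0.2
R depth 19.0 lat y 50.7 up 0.2
tail pred [281. 181.]
top tail [244. 350.]
```

View pics/s8d.png

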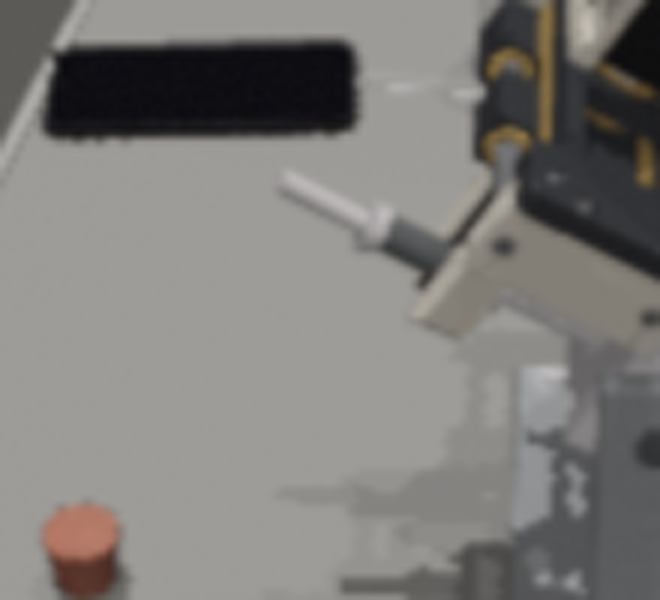

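View pics/t8c.png

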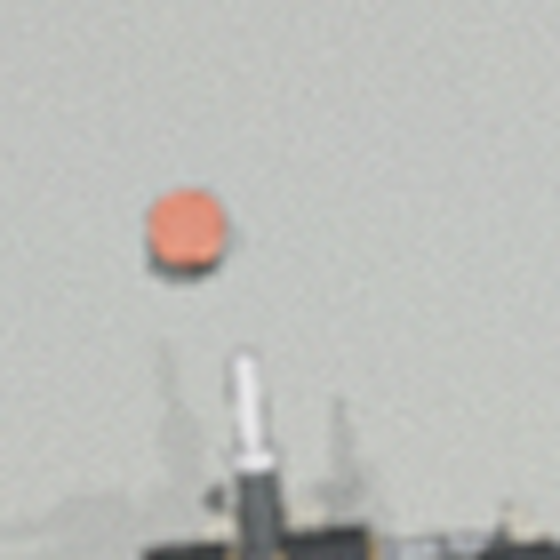

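Call:
{"fn": "play_rows", "kwargs": {"commands": [[-0.172, 0.0, -0.1, 0, 0, 0, 1], [-0.172, 0.0, -0.1, 0, 0, 0, 1], [-0.172, -0.01, -0.1, 0, 0, 0, 1], [0, 0, 0, 0, 0, 0, 1]]}}

```text
time: 10.7
eef_pos: [608.0, 65.9, 92.2]
ee_rot: [0.635, 0.725, 0.2, 0.178]
ft_force: [21.4, 1.4, 10.6]
gripper_width: 13.0
```

Call:
{"fn": "play_rows", "kwargs": {"commands": [[-0.172, -0.01, -0.1, 0, 0, 0, 1], [-0.172, -0.01, -0.1, 0, 0, 0, 1], [0, 0, 0, 0, 0, 0, 1]]}}

```text
time: 10.95
eef_pos: [605.0, 65.5, 90.5]
ee_rot: [0.635, 0.725, 0.2, 0.178]
ft_force: [20.3, 0.7, 12.1]
gripper_width: 12.9
```

```bash
python3 -c "
from ov import *
st()"
```

```text
10.95 [605.   65.5  90.5] w 12.9 F [20.3  0.7 12.1] tip [512.4  53.4  96.7] dir [0.8489 0.114  0.5161]
L depth 27.9 lat y -0.8 up 0.1
R depth 27.9 lat y 51.2 up 0.1
```

Call:
{"fn": "play_rows", "kwargs": {"commands": [[-0.172, -0.02, -0.1, 0, 0, 0, 1], [-0.172, -0.02, -0.1, 0, 0, 0, 1], [0, 0, 0, 0, 0, 0, 1]]}}

```text
time: 11.2
eef_pos: [601.1, 65.1, 88.1]
ee_rot: [0.635, 0.725, 0.199, 0.178]
ft_force: [19.4, 0.6, 9.4]
gripper_width: 13.3
```

Call:
{"fn": "play_rows", "kwargs": {"commands": [[-0.172, -0.02, -0.1, 0, 0, 0, 1], [-0.172, -0.02, -0.1, 0, 0, 0, 1], [0, 0, 0, 0, 0, 0, 1]]}}

```text
time: 11.45
eef_pos: [592.0, 65.1, 81.7]
ee_rot: [0.636, 0.726, 0.196, 0.173]
ft_force: [4.5, -5.3, 1.2]
gripper_width: 12.9
```

Call:
{"fn": "play_rows", "kwargs": {"commands": [[-0.172, -0.02, -0.1, 0, 0, 0, 1], [-0.172, -0.02, -0.1, 0, 0, 0, 1], [0, 0, 0, 0, 0, 0, 1]]}}

```text
time: 11.7
eef_pos: [587.5, 64.4, 78.7]
ee_rot: [0.636, 0.727, 0.195, 0.172]
ft_force: [3.0, -5.6, -0.3]
gripper_width: 13.1
```

```bash
python3 -c "
from ov import *
st()"
```

```text
11.7 [587.5  64.4  78.7] w 13.1 F [ 3.  -5.6 -0.3] tip [495.1  52.1  86.4] dir [0.8572 0.1151 0.502 ]
L depth 48.0 lat y 0.2 up -0.1
R depth 48.0 lat y 52.2 up -0.1
```

Call:
{"fn": "play_rows", "kwargs": {"commands": [[-0.15, -0.06, -0.1, 0, 0, 0, 1], [-0.172, -0.03, -0.1, 0, 0, 0, 1], [-0.09, -0.02, -0.05, 0, 0, 0, 1], [0, 0, 0, 0, 0, 0, 1], [0, 0, 0, 0, 0, 0, 1]]}}

```text
time: 12.12
eef_pos: [582.9, 63.5, 75.8]
ee_rot: [0.636, 0.727, 0.195, 0.171]
ft_force: [2.4, -5.3, 0.2]
gripper_width: 13.0
```

```bash
python3 - <<'E'
from ov import *
st()
a,d=snap('side','s9'); crop(a,'s9c',260,140,370,240,7)
a,d=snap('top','t9'); crop(a,'t9c',210,190,300,280,7)
E
```

```text
12.1167 [582.9  63.5  75.8] w 13.0 F [ 2.4 -5.3  0.2] tip [490.5  51.2  83.6] dir [0.8579 0.115  0.5009]
L depth 53.5 lat y -0.1 up -0.1
R depth 53.5 lat y 51.9 up -0.1
```

View pics/s9c.png

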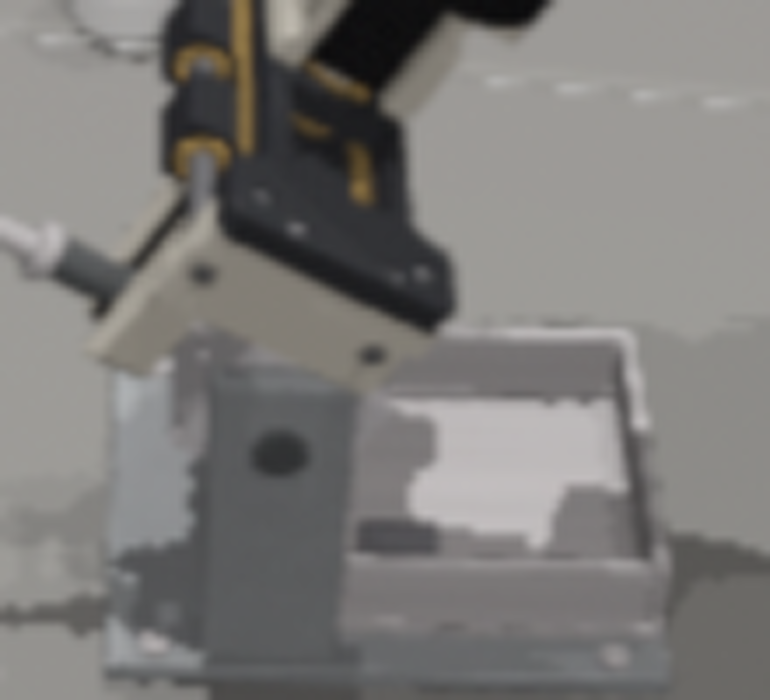

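View pics/t9c.png

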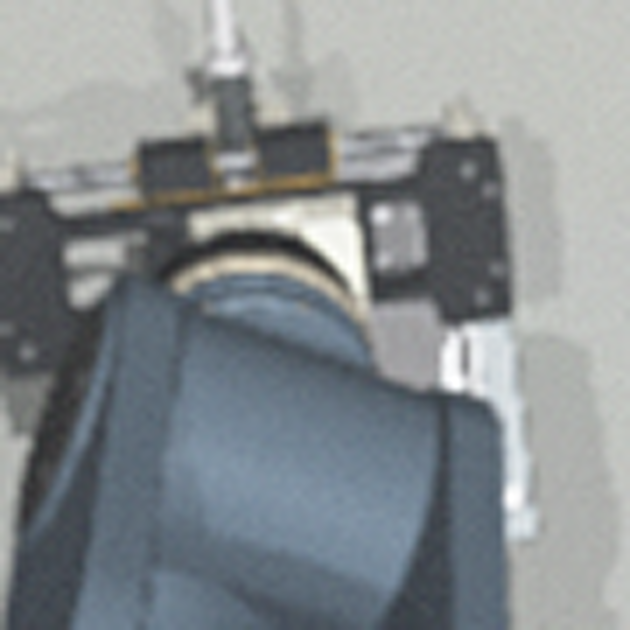

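```bash
python3 - <<'E'
from ov import *
P=cloud('side',np.load('pics/s9.npz')['d'])
for v in (214,216,218): print([P[v,u].round(0).tolist() for u in (312,315,318,321,325,330)])
E
```

```text
[[484.0, 46.0, 25.0], [477.0, 44.0, 24.0], [471.0, 44.0, 25.0], [464.0, 42.0, 24.0], [455.0, 29.0, 13.0], [443.0, 28.0, 14.0]]
[[484.0, 51.0, 23.0], [477.0, 51.0, 25.0], [470.0, 47.0, 21.0], [463.0, 48.0, 24.0], [454.0, 35.0, 12.0], [443.0, 33.0, 12.0]]
[[483.0, 54.0, 20.0], [476.0, 54.0, 21.0], [470.0, 52.0, 20.0], [463.0, 49.0, 18.0], [454.0, 41.0, 12.0], [443.0, 39.0, 11.0]]
```

Call:
{"fn": "play_rows", "kwargs": {"commands": [[0.17, -0.01, 0.1, 0, 0, 0, 1], [0.343, 0.045, 0.2, 0, 0, 0, 1], [0.515, 0.068, 0.3, 0, 0, 0, 1], [0.86, 0.112, 0.5, 0, 0, 0, 1], [0.86, 0.112, 0.5, 0, 0, 0, 1], [0.86, 0.112, 0.5, 0, 0, 0, 1], [0.86, 0.112, 0.5, 0, 0, 0, 1], [0, 0, 0, 0, 0, 0, 1]]}}

```text
time: 12.88
eef_pos: [628.9, 69.6, 102.7]
ee_rot: [0.636, 0.727, 0.195, 0.172]
ft_force: [2.8, 0.1, 1.6]
gripper_width: 12.9
```

```bash
python3 -c "
from ov import *
st()"
```

```text
12.8833 [628.9  69.6 102.7] w 12.9 F [2.8 0.1 1.6] tip [536.4  57.3 110.4] dir [0.8573 0.1151 0.5018]
L depth -0.1 lat y -0.1 up -0.1
R depth -0.1 lat y 51.9 up -0.1
```

Call:
{"fn": "play_rows", "kwargs": {"commands": [[0.86, 0.112, 0.5, 0, 0, 0, 1], [0.86, 0.112, 0.5, 0, 0, 0, 1], [0.86, 0.112, 0.5, 0, 0, 0, 1], [0.5, 0, 2.0, 0, 0, 0, 1], [0, 0, 2.0, 0, 0, 0, 1], [0, 0, 0, 0, 0, 0, 1]]}}

```text
time: 13.38
eef_pos: [660.6, 73.0, 160.9]
ee_rot: [0.636, 0.726, 0.196, 0.173]
ft_force: [0.9, -0.2, -0.0]
gripper_width: 12.9
```

```bash
python3 - <<'E'
from ov import *
s,t,M=st()
T=np.array([[-.1327,.9912,0],[.9912,.1327,0],[0,0,-1]]).T
T=np.column_stack([[-.1327,.9912,0],[.9912,.1327,0],[0,0,-1]])
print((R.from_matrix(T)*R.from_matrix(M).inv()).as_rotvec(), np.array([530.1,269,110.8])-s['eef_pos'])
E
```

```text
13.3833 [660.6  73.  160.9] w 12.9 F [ 0.9 -0.2 -0. ] tip [568.1  60.6 168.3] dir [0.8553 0.1151 0.5051]
L depth -56.6 lat y -0.9 up 34.1
R depth -56.6 lat y 51.1 up 34.1
[-6.84500934e-02  5.25115629e-01 -6.67685613e-05] [-130.48936038  196.0324082   -50.11878484]
```

Call:
{"fn": "play_rows", "kwargs": {"commands": [[-1.09, 1.63, -0.418, -0.0057, 0.0437, 0, 1], [-1.09, 1.63, -0.418, -0.0057, 0.0437, 0, 1], [-1.09, 1.63, -0.418, -0.0057, 0.0437, 0, 1], [-1.09, 1.63, -0.418, -0.0057, 0.0437, 0, 1], [-1.09, 1.63, -0.418, -0.0057, 0.0437, 0, 1], [-1.09, 1.63, -0.418, -0.0057, 0.0437, 0, 1], [-1.09, 1.63, -0.418, -0.0057, 0.0437, 0, 1], [-1.09, 1.63, -0.418, -0.0057, 0.0437, 0, 1], [-1.09, 1.63, -0.418, -0.0057, 0.0437, 0, 1], [-1.09, 1.63, -0.418, -0.0057, 0.0437, 0, 1], [-1.09, 1.63, -0.418, -0.0057, 0.0437, 0, 1], [-1.09, 1.63, -0.418, -0.0057, 0.0437, 0, 1]]}}

```text
time: 14.38
eef_pos: [526.7, 269.3, 105.7]
ee_rot: [0.659, 0.753, -0.003, -0.003]
ft_force: [-0.6, 0.3, -1.2]
gripper_width: 13.0
```

Call:
{"fn": "play_rows", "kwargs": {"commands": [[0, 0, 0, 0, 0, 0, 1], [0, 0, 0, 0, 0, 0, 1]]}}

```text
time: 14.55
eef_pos: [527.3, 268.8, 105.6]
ee_rot: [0.658, 0.753, -0.002, -0.002]
ft_force: [-0.2, -0.9, -1.3]
gripper_width: 13.2
```

```bash
python3 - <<'E'
from ov import *
s,t,M=st(); q=t+150*M[:,1]
a,d=snap('side','s10'); crop(a,'s10c',190,170,350,310,5)
print([((np.array(proj('side',p))-[190,170]+.5)*5).round(0) for p in (t,q)])
T=np.column_stack([[-.1327,.9912,0],[.9912,.1327,0],[0,0,-1]])
print((R.from_matrix(T)*R.from_matrix(M).inv()).as_rotvec())
E
```

```text
14.55 [527.3 268.8 105.6] w 13.2 F [-0.2 -0.9 -1.3] tip [451.4 258.6 159.5] dir [ 0.991   0.1337 -0.0053]
L depth 25.8 lat y 210.5 up 71.5
R depth 25.8 lat y 262.5 up 71.5
[array([678., 380.]), array([239., 370.])]
[ 0.00041689 -0.0052444  -0.00105371]
```

View pics/s10c.png

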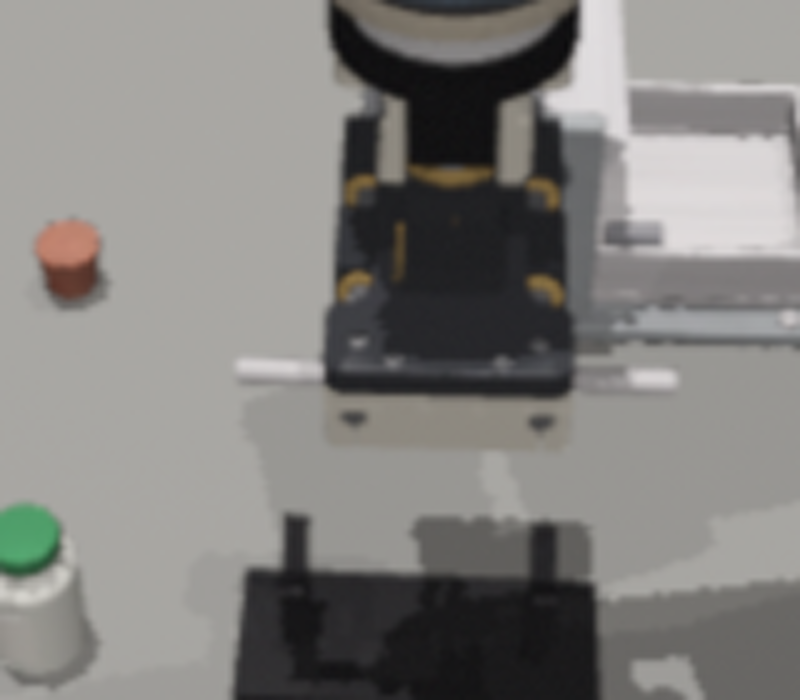

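Call:
{"fn": "play_rows", "kwargs": {"commands": [[0.26, -0.02, -1.5, 0.0004, -0.0052, -0.001, 1], [0, 0, -2.5, 0, 0, 0, 1], [0, 0, -2.5, 0, 0, 0, 1], [0, 0, -1.5, 0, 0, 0, 1], [0, 0, -0.8, 0, 0, 0, 1], [0, 0, -0.5, 0, 0, 0, 1], [0, 0, 0, 0, 0, 0, 1], [0, 0, 0, 0, 0, 0, 1]]}}

```text
time: 15.27
eef_pos: [530.7, 268.2, 14.4]
ee_rot: [0.659, 0.752, 0.001, 0.0]
ft_force: [0.0, 0.0, -1.1]
gripper_width: 13.4
```

```bash
python3 - <<'E'
from ov import *
s,t,M=st(); q=t+150*M[:,1]
a,d=snap('side','s11'); crop(a,'s11c',210,200,340,320,6)
print([((np.array(proj('side',p))-[210,200]+.5)*6).round(0) for p in (t,q)])
E
```

```text
15.2667 [530.7 268.2  14.4] w 13.4 F [ 0.   0.  -1.1] tip [454.5 258.1  67.8] dir [0.9914 0.1312 0.0018]
L depth 69.1 lat y 209.6 up -9.5
R depth 69.1 lat y 261.6 up -9.5
[array([659., 474.]), array([171., 458.])]
```

View pics/s11c.png

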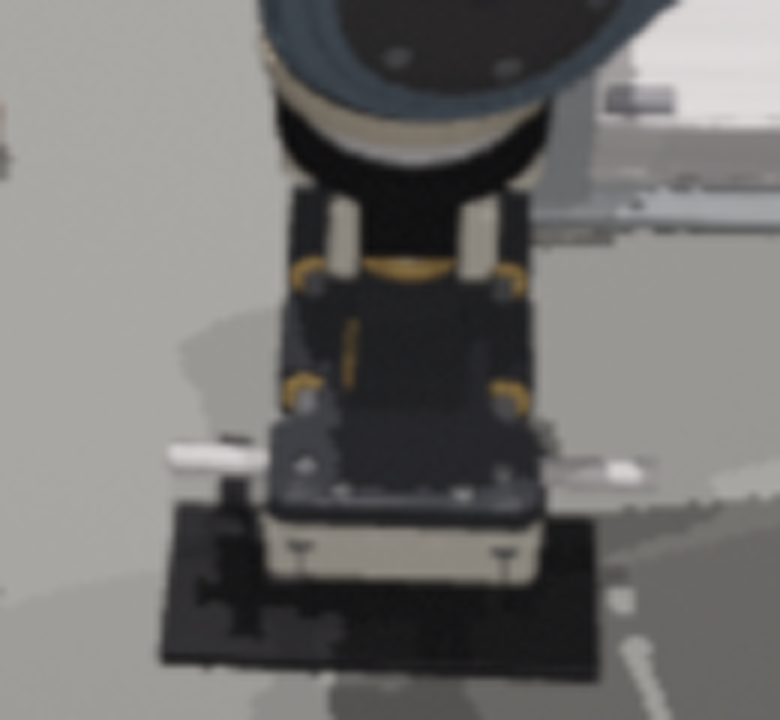

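Aligned with the rest; lower slowly, watching force.

Call:
{"fn": "play_rows", "kwargs": {"commands": [[-0.05, 0.04, -0.5, 0, 0, 0, 1], [0, 0, -0.5, 0, 0, 0, 1], [0, 0, -0.4, 0, 0, 0, 1], [0, 0, 0, 0, 0, 0, 1]]}}

```text
time: 15.65
eef_pos: [529.0, 268.4, -1.4]
ee_rot: [0.659, 0.752, -0.0, -0.0]
ft_force: [-0.1, 0.2, -1.8]
gripper_width: 13.3
```

Call:
{"fn": "play_rows", "kwargs": {"commands": [[0, 0, -0.2, 0, 0, 0, 1], [0, 0, 0, 0, 0, 0, 1]]}}

```text
time: 15.82
eef_pos: [529.5, 268.6, -2.7]
ee_rot: [0.659, 0.752, 0.0, -0.0]
ft_force: [-0.5, 0.2, -1.3]
gripper_width: 13.0
```

Call:
{"fn": "play_rows", "kwargs": {"commands": [[0, 0, -0.15, 0, 0, 0, 1], [0, 0, 0, 0, 0, 0, 1], [0, 0, 0, 0, 0, 0, 1]]}}

```text
time: 16.07
eef_pos: [529.8, 268.6, -3.5]
ee_rot: [0.659, 0.752, 0.0, 0.0]
ft_force: [-0.9, -1.5, 4.0]
gripper_width: 13.2
```

Seated (4 N up). Open gradually.

Call:
{"fn": "play_rows", "kwargs": {"commands": [[0, 0, 0, 0, 0, 0, 0.84], [0, 0, 0, 0, 0, 0, 0.82], [0, 0, 0, 0, 0, 0, 0.75], [0, 0, 0, 0, 0, 0, 0.6], [0, 0, 0, 0, 0, 0, 0.5], [0, 0, 0, 0, 0, 0, 0.5], [0, 0, 0, 0, 0, 0, 0.5]]}}

```text
time: 16.65
eef_pos: [529.6, 268.7, -4.0]
ee_rot: [0.659, 0.752, 0.0, 0.0]
ft_force: [0.0, 0.1, 0.5]
gripper_width: 44.8
```

Call:
{"fn": "play_rows", "kwargs": {"commands": [[0, 0, 1.0, 0, 0, 0, 0.5], [0, 0, 2.0, 0, 0, 0, 0.5], [0, 0, 3.0, 0, 0, 0, 0.5], [0, 0, 3.5, 0, 0, 0, 0.5], [0, 0, 3.5, 0, 0, 0, 0.5], [0, 0, 3.5, 0, 0, 0, 0.5], [-1, 1, 3.0, 0, 0, 0, 0.5], [-2.5, 3, 0, 0, 0, 0, 0.5], [-2.5, 3, 0, 0, 0, 0, 0.5], [-2.5, 3, 0, 0, 0, 0, 0.5], [-2.5, 3, 0, 0, 0, 0, 0.5], [-2.5, 3, 0, 0, 0, 0, 0.5]]}}

```text
time: 17.65
eef_pos: [393.1, 429.8, 192.1]
ee_rot: [0.659, 0.752, 0.001, 0.0]
ft_force: [-0.2, 0.5, 0.4]
gripper_width: 46.8
```

Call:
{"fn": "play_rows", "kwargs": {"commands": [[-2.5, 2, 0, 0, 0, 0, 0.5], [-2.5, 2, 0, 0, 0, 0, 0.5], [-2.5, 2, 0, 0, 0, 0, 0.5], [-2.5, 2, 0, 0, 0, 0, 0.5], [0, 0, 0, 0, 0, 0, 0.5], [0, 0, 0, 0, 0, 0, 0.5], [0, 0, 0, 0, 0, 0, 0.5]]}}

```text
time: 18.23
eef_pos: [294.9, 508.4, 191.5]
ee_rot: [0.659, 0.752, 0.0, 0.0]
ft_force: [-0.6, 0.1, -0.0]
gripper_width: 46.5
```

```bash
python3 - <<'E'
from ov import *
s=env.get_state(); print(s['time'],s['eef_pos'],s['ft_force'])
a,d=snap('side','s12'); crop(a,'s12c',180,140,380,320,4)
b,d=snap('top','t12'); crop(b,'t12c',155,150,300,280,5)
E
```

```text
18.2333 [294.85350943 508.3883512  191.54622158] [-0.64015596  0.10193078 -0.00155714]
```

View pics/s12c.png

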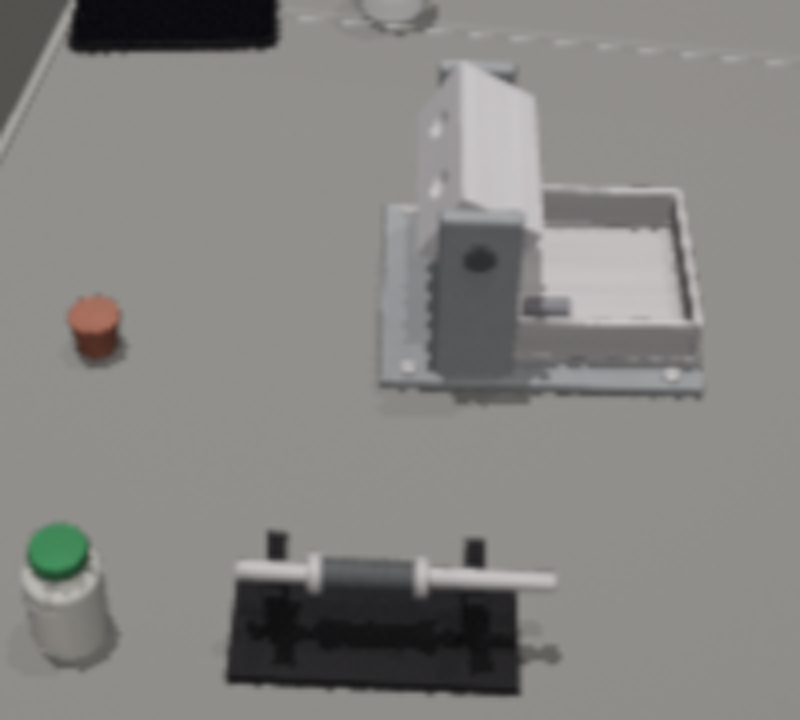

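View pics/t12c.png

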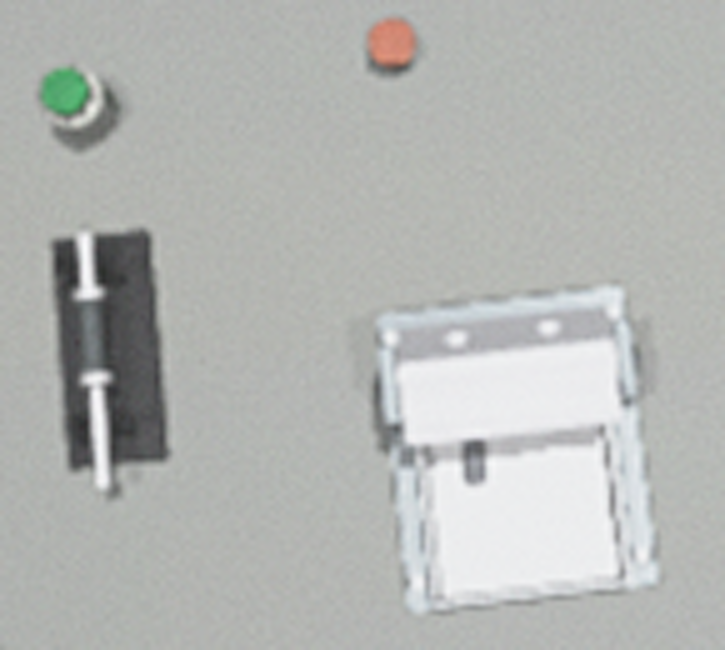

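The drift lies at its original pixels, (84,234) to (104,489) in the top crop. The plug is in the tray at (474,461), and the vial and stopper have not moved.

```bash
python3 - <<'E'
from h import *
a=np.load('pics/side0.npz')['a'].astype(int);b=np.load('pics/s12.npz')['a'].astype(int)
for n,(u0,v0,u1,v1) in dict(beaker=(262,112,295,152),vial=(180,265,212,310),stopper=(192,208,215,232),drift=(230,270,325,300)).items():
    print(n,np.abs(a-b)[v0:v1,u0:u1].mean().round(2))
print(env.close_job())
E
```

```text
beaker 0.37
vial 0.36
stopper 0.32
drift 0.55
the job is handed in; nothing more can be done
None
```

The left plug (y = +26 mm) was the free one. I drove it out of the lower end of its bore into the tray, laid the drift back in its rest, and handed the job in at about 18.3 s.

- **Finding the free plug:** The left plug began to give at about 21 N along the bore and had moved nearly 7 mm before I drove it on. That is more than the 3 mm a locked plug allows, and the camera showed the drift had not slipped in the fingers. The highest push I read was about 24 N. I did not push on the right plug.
- **Plug in the tray:** After the drive the side camera's depth image showed the plug lying on the tray floor, its top about 25 mm up. It was still there in both final views.
- **Drift and bystanders:** The drift lies in both vees at its original pixels. The beaker, vial and stopper regions match the first side picture to within noise. The last wrist-force reading was under 1 N, with the arm well clear.

**Disagreement:** the reported TCP lay about 34 mm further along the tool than the fingertips seen by the camera. I placed the drift using the measured offset of 53.5 mm from TCP to drift axis, which held when the tool was level and when tilted.

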